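# Invert a lidded culture dish and stack it

## Robot

A 6-joint arm with a two-finger parallel gripper is mounted at the origin on a cart in front of the work surface, level with it; the furniture and walls round the work are solid. World frame = base frame: x ahead of the robot, y to its left, z up, the work surface at z = 0. Lengths are in m, angles in rad, forces in N, time in s.
With the tool pointing down it reaches from about 0.35 to 0.975 m from the base axis. Payload 4.9 kg.
Tool frame: the origin (TCP) lies on the centre line of the jaws, within the pads' length; the fingertips stand manip.tcp_to_tips ahead of it and the grasp point (between the pads) lies 11 mm behind it (manip.tcp_to_tips is the distance from the TCP to the fingertips, in m); x points along the fingers, y is the direction in which the jaws open and shut, and the axes are right-handed (so a half turn about x gives the same grasp; the last joint's range is limited). The gripper opens to 85 mm and grips with 20 to 120 N. Pads are 22 mm wide; open, the fingers measure 114 mm over their backs; the gripper's body (76 mm by 85 mm) begins 54 mm behind the grasp point. The pads swing forward as they close: fully open they stand 13 mm farther back than shut.
Start: joints at [1.202, 0.053, 1.613, -0, 1.476, -0.119], TCP at [0.154, 0.606, 0.239] pointing down, gripper open.
Joint ranges: [-3.01, 3.01], [-1.01, 2.22], [0.06, 2.58], [-1.02, 4.17], [0.09, 2.62], [-3.14, 3.14]. Speed limits (rad/s): [2.57, 2.57, 3.14, 3.14, 3.14, 3.14].

## Interface

Orientations are given as a unit quaternion [w, x, y, z].
In Python, from plant import status, imaging, workorder, manip gives the robot as it stands.
- The arm moves only by the tool carry_out, never from a script. Its argument "moves" is one flat list of numbers, 5 for each row, row after row: the opening, from 0 (shut) to 1 (fully open), then the shift along the tool's x, y, z in cm, then the turn about the tool's x in rad. In form: [claw, tx, ty, tz, twist, claw, tx, ty, tz, twist, ...]. A call has 1 to 12 rows; each row is the pose to reach, as a shift and turn from the pose commanded when the call began, along the tool's axes at that moment; what a row does not reach only later rows make up. A row lasts 1/12 s, in which the tool goes at most 41.7 mm and 7.16 degrees, less where a joint would pass 70% of its speed; a pose out of reach is approached as far as the arm can. A call with a gripper value outside its range is refused whole. The fingers move at their own pace and stop on an object; the grip force is fixed at half the most. Time passes only in rows, so rows that repeat a pose let the fingers close. It gives the time, the measured TCP pose, the force and the opening at its end, in the units of the state.
- status.state(): the state, without advancing time (a new reading comes with each control period).
- imaging.grab_frame(name): name is "side" or "top"; returns the picture (480x640x3 uint8, red, green, blue); there is no depth.
- imaging.camera_info(name): a dict with "K" (3x3 intrinsics, pixels), "R" (3x3) and "t" (3): a world point X has camera coordinates R X + t. Camera axes: x right, y down, z forward; pixel columns grow to the right and rows downward; lengths in m; the calibration is good to about 2 mm. A picture is of the moment at which its call begins. camera_info takes no time and is no camera call.
- workorder.job_done(): hands the job in, once; it reports no verdict.
The state is a dict: "time": time; "joint_pos": joint angles; "joint_vel": joint speeds; "joint_efforts": joint torques, N m; "tool_pos": TCP position; "tool_rot": TCP orientation; "contact_force": force on the tool from outside, world axes, zero at the start; "ft_torque": the same for the moment, N m; "gripper_width": opening from 0.0 (shut) to 1.0 (fully open).
Only numpy, scipy, OpenCV 4.12 (cv2) and the standard library are available. Lean on these libraries where they do the work, as an engineer would, in place of code of your own. Each camera call takes 0.05 s, during which the arm holds its last target.

## Task

Turn the upright lidded culture dish (blue lid on top) upside down, holding lid and base together so that the lid never comes off and never letting the dish fall, and set it down gently, lid underneath, squarely on top of the dish that already stands upside down, long sides in line. You may stand it on its end on the bench to change your grip. Leave the lower dish and the other things on the bench where they are.

Things in the scene. Friction and masses are not known exactly. Their poses are not given: they have to be found in the camera images.
- dish_base: Base of the dish to be turned: whitish clear plastic, 110 (x) x 56 (y) x 26 mm (z), amber gel layer fixed inside, 160 g. Origin at the centre of its underside, z towards the lid. At the start it stands upright on the bench, its x axis 55 to 70 degrees to the left of world x. With its lid on it is a straight-sided block 110 x 56 x 46 mm; stood on an end (110 mm tall) it is stable and the lid stays on.
- dish_lid: Loose lid of that dish: opaque blue, 110 (x) x 56 (y) x 20 mm (z), 70 g, held only by its weight and guided by an 8 mm high collar in the base (1.5 mm play). Origin at the centre of its rim plane (open side), z points to its closed top. Its sides are flush with the base's, so fingers across the 56 mm width can grip both together over the seam.
- seam (a point): Point in the dish base, 26 mm from its underside on the centre line, where the lid's origin lies when the lid is fully on.
- stack: The dish already turned upside down (same shape, lid and base joined, 110 x 56 x 46 mm, 450 g): blue lid below, whitish clear base with its flat underside as the top at 46 mm. Loose on the bench. Origin at the centre of its lowest face on the bench, z up, x along the 110 mm side.
- beaker_blue: Bystander: glass beaker with blue contents, 62x68x84 mm; origin under its centre.
- petri: Bystander: small round petri dish 61 mm across, 14 mm high; origin under its centre.
- jar_salt: Bystander: white jar with white cap, 56x56x69 mm; origin under its centre.
There are look-alikes about, which are no part of the job. Leave any pink or red look-alike of the dish_base alone.

How it is judged:
By the outcome, as a careful person would: the job done as asked, in the order asked, and still so for the second after the job is handed in, with the robot touching nothing.
It also fails if it takes over 61 s, if anything falls off the work surface, if the arm or the gripper's body presses on something with over 40 N, if the wrist force passes 120 N, or if a joint passes its speed limit or range.

## Working session

There is one attempt and no reset: what is moved stays moved. The work goes in short steps, Python scripts to look and compute and a tool call to move; the robot and the scene stay as the last step left them, time stands still between calls to the robot, and variables do not carry over. Pictures are saved under pics/ and viewed, and the job is handed in when it is done.

Besides the shell and the picture viewer there is one more tool, called after ">>>" by a JSON object that holds its "api" and its "payload". carry_out: Moves the arm, as the interface text tells. Its arguments: {"type":"object","properties":{"moves":{"type":"array","items":{"type":"number"}}},"required":["moves"]}

```bash
ls; mkdir -p pics; python3 - <<'E'
from plant import status, imaging, workorder, manip
import cv2
print(status.state()); print(manip.tcp_to_tips, [a for a in dir(manip) if a[0]!='_'])
for n in("side","top"):
    f=imaging.grab_frame(n); cv2.imwrite(f"pics/{n}0.png",f[:,:,::-1]); c=imaging.camera_info(n); print(n,c)
E
```

```text
pics
{'time': 0.0, 'joint_pos': array([ 1.20197685e+00,  5.33334753e-02,  1.61431911e+00,  1.44914143e-05,
        1.47598109e+00, -1.19000745e-01]), 'joint_vel': array([ 1.17676711e-03,  1.09330543e-03,  3.87278713e-05,  1.26120213e-03,
       -2.55550961e-03, -1.51392049e-04]), 'joint_efforts': array([-2.35496473e-04, -3.93695605e+01, -3.70167160e+01, -2.11681827e-04,
        6.94980263e-03, -9.62461087e-06]), 'tool_pos': array([0.15429181, 0.60502456, 0.23806249]), 'tool_rot': array([ 0.70141804,  0.08739618,  0.70177648, -0.08879422]), 'contact_force': array([-0.09979651,  0.17637447,  0.65735439]), 'ft_torque': array([-0.01110608, -0.03823008, -0.06341515]), 'gripper_width': 0.9984496466150607}
0.008 ['IKError', 'tcp_to_tips']
side {'K': array([[517.29530437,   0.        , 322.19479682],
       [  0.        , 517.29530437, 242.71204712],
       [  0.        ,   0.        ,   1.        ]]), 'R': array([[ 0.99936585,  0.03159749,  0.01641659],
       [ 0.03303537, -0.65070254, -0.75861378],
       [-0.01328798,  0.75867503, -0.65133373]]), 't': array([-0.54940443,  0.04225106,  1.12449428])}
top {'K': array([[529.34309582,   0.        , 318.9968425 ],
       [  0.        , 529.34309582, 232.77352733],
       [  0.        ,   0.        ,   1.        ]]), 'R': array([[-0.02223034, -0.9997467 , -0.00351481],
       [-0.99745241,  0.02241741, -0.06772107],
       [ 0.06778271,  0.00200039, -0.9976981 ]]), 't': array([0.03462116, 0.55042915, 1.25256274])}
```

View pics/side0.png

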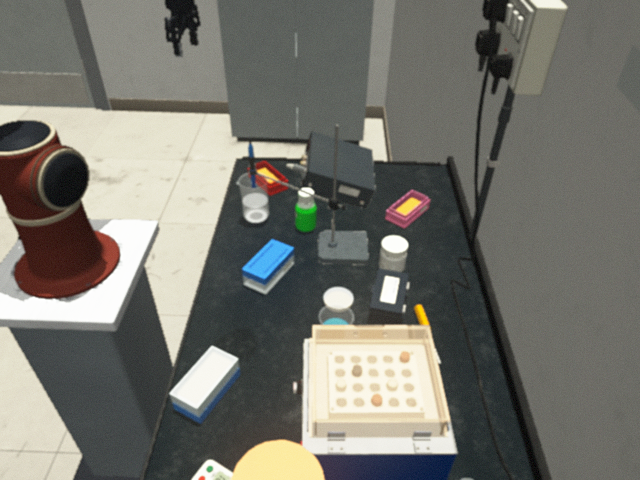

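View pics/top0.png

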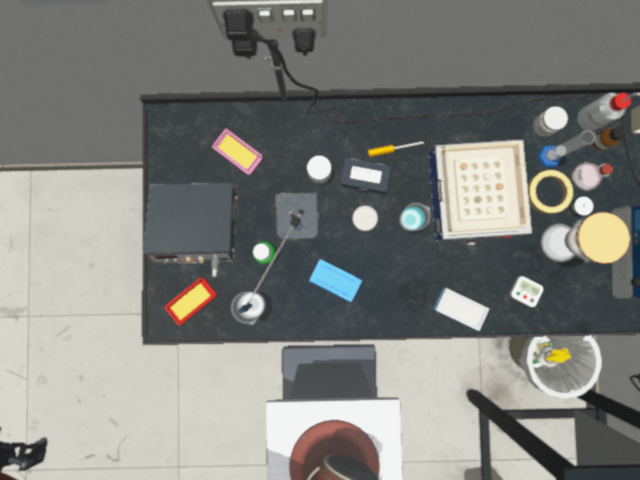

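```bash
cat > h.py <<'E'
import numpy as np, cv2
from plant import status, imaging
def cam(n):
    c=imaging.camera_info(n); return [np.array(c[k],float) for k in "KRt"]
def ray(n,uv,z):
    K,R,t=cam(n); d=R.T@np.linalg.solve(K,[uv[0],uv[1],1]); o=-R.T@t
    return o+d*(z-o[2])/d[2]
def proj(n,X):
    K,R,t=cam(n); p=K@(R@np.array(X)+t); return p[:2]/p[2]
def grab(n,name=None):
    f=imaging.grab_frame(n)
    if name: cv2.imwrite(f"pics/{name}.png",f[:,:,::-1])
    return f
def rect(n,mask,z,roi):
    u0,v0,u1,v1=roi; m=np.zeros_like(mask); m[v0:v1,u0:u1]=mask[v0:v1,u0:u1]
    cs,_=cv2.findContours(m.astype(np.uint8),cv2.RETR_EXTERNAL,cv2.CHAIN_APPROX_NONE)
    c=max(cs,key=cv2.contourArea)
    P=np.array([ray(n,p[0]+0.0,z)[:2] for p in c],np.float32)
    (x,y),(w,h),a=cv2.minAreaRect(P*1000)
    if w<h: w,h,a=h,w,a+90
    return x,y,w,h,a,cv2.contourArea(c),c
def pose():
    s=status.state(); w,x,y,z=s['tool_rot']
    from scipy.spatial.transform import Rotation as Ro
    M=Ro.from_quat([x,y,z,w]).as_matrix()
    return s,M
E
python3 - <<'E'
import cv2,numpy as np
from h import *
t=cv2.imread('pics/top0.png'); hsv=cv2.cvtColor(t,cv2.COLOR_BGR2HSV)
blue=(hsv[...,0]>95)&(hsv[...,0]<115)&(hsv[...,1]>110)&(hsv[...,2]>150)
r=rect('top',blue,.046,(290,240,380,320)); print('dish',[round(float(v),1) for v in r[:6]])
print(hsv[309,461],hsv[280,335])
wh=(hsv[...,1]<50)&(hsv[...,2]>150)
r=rect('top',wh,.046,(420,270,500,340)); print('stack',[round(float(v),1) for v in r[:6]])
s=cv2.imread('pics/side0.png'); hs=cv2.cvtColor(s,cv2.COLOR_BGR2HSV)
blue=(hs[...,0]>95)&(hs[...,0]<115)&(hs[...,1]>110)&(hs[...,2]>150)
r=rect('side',blue,.046,(230,220,310,300)); print('dish side',[round(float(v),1) for v in r[:6]])
wh=(hs[...,1]<50)&(hs[...,2]>190)
r=rect('side',wh,.046,(160,330,250,430)); print('stack side',[round(float(v),1) for v in r[:6]])
a=np.hstack([cv2.resize(t[230:350,280:500],None,fx=2.5,fy=2.5),]); b=cv2.resize(s[220:430,160:310],None,fx=2,fy=2)
cv2.imwrite('pics/cr_a.png',a);cv2.imwrite('pics/cr_b.png',b)
for n,p in (('petri',(365,218)),('jar',(319,168)),('beakerblue',(414,218)),('bottle',(263,252)),('beakL',(248,306)),('timer',(527,291)),('edge',(335,340)),('edgeback',(335,97))): print(n,ray('top',p,0)[:2].round(3))
E
```

```text
dish [437.6, -13.1, 111.7, 58.4, 62.2, 1152.5]
[ 26   7 239] [ 98 130 245]
stack [364.3, -306.0, 113.0, 58.3, 62.2, 1162.5]
dish side [436.8, -15.1, 113.9, 59.3, 61.4, 998.5]
stack side [363.6, -307.5, 110.2, 57.2, 63.1, 1889.0]
petri [ 0.586 -0.091]
jar [0.712 0.019]
beakerblue [ 0.583 -0.21 ]
bottle [0.509 0.16 ]
beakL [0.379 0.198]
timer [ 0.4   -0.477]
edge [ 0.293 -0.01 ]
edgeback [ 0.889 -0.025]
```

View pics/cr_a.png

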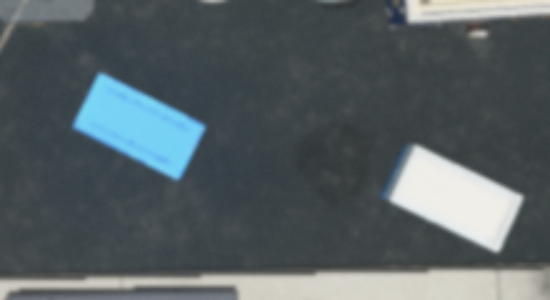

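View pics/cr_b.png

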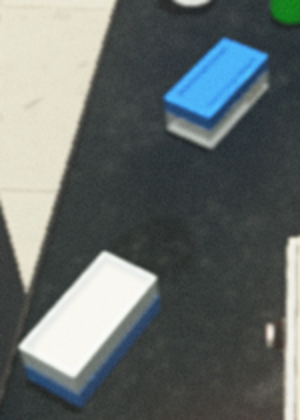

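Candidates: blue‑lidded dish top(335,280)/side(268,264); upside-down white/blue dish top(461,309)/side(205,383) is the stack; red look‑alike top(190,301); pink look‑alike top(237,151). The crops confirm the blue lid on top of a clear base at (335,280) as the one to turn.

```bash
python3 - <<'E'
from h import *
s,M=pose(); print(M.round(3)); 
print(np.degrees(np.arctan2(M[1,1],M[0,1])))
d=np.array([.4373,-.0141,.20])-s['tool_pos']; print('tool delta cm',(M.T@d*100).round(1))
E
```

```text
[[-0.001  0.247  0.969]
 [-0.002  0.969 -0.247]
 [-1.    -0.002 -0.   ]]
75.68688000368131
tool delta cm [  3.9 -53.   42.7]
```

>>> {"api": "carry_out", "payload": {"moves": [1,-10,-15,12,0.45,1,-40,-25,22,0.9,1,-40,-25,22,0.9,1,-60,-25,22,0.9,1,-60,-25,22,0.9,1,-60,-25,22,0.9,1,-60,-25,22,0.9,1,-60,-25,22,0.9,1,-60,-25,22,0.9,1,-60,-25,22,0.9,1,-60,-25,22,0.9,1,-60,-25,22,0.9]}}

```text
time: 1.1
tool_pos: [0.2673, 0.3824, 0.6644]
tool_rot: [0.593, 0.384, 0.593, -0.385]
contact_force: [0.6, 1.1, 0.4]
gripper_width: 1.003
```

```bash
python3 - <<'E'
from h import *
s,M=pose(); print(s['time'],s['tool_pos'].round(3),s['joint_pos'].round(3)); print(M.round(3))
E
```

```text
1.1 [0.267 0.382 0.664] [ 0.801 -0.21   1.153 -0.     2.199  0.38 ]
[[-0.     0.913  0.409]
 [-0.     0.409 -0.913]
 [-1.    -0.     0.   ]]
```

>>> {"api": "carry_out", "payload": {"moves": [1,-20,0,0,0,1,-20,0,0,0,1,-40,0,0,0,1,-40,0,0,0,1,-40,0,0,0,1,-40,0,0,0]}}

```text
time: 1.6
tool_pos: [0.266, 0.3807, 0.8785]
tool_rot: [0.595, 0.395, 0.591, -0.374]
contact_force: [0.2, -0.2, 0.3]
gripper_width: 1.002
```

```bash
python3 - <<'E'
from h import *
s,M=pose(); print(s['time'],s['tool_pos'].round(3),s['joint_pos'].round(3)); print(M.round(3))
d=np.array([.46,.0,.20])-s['tool_pos']; print('tool delta cm',(M.T@d*100).round(1))
E
```

```text
1.6 [0.266 0.381 0.879] [8.00e-01 1.84e-01 3.07e-01 1.00e-03 2.62e+00 3.80e-01]
[[ 0.021  0.913  0.409]
 [ 0.022  0.408 -0.913]
 [-1.     0.028 -0.012]]
tool delta cm [67.4  0.3 43.5]
```

>>> {"api": "carry_out", "payload": {"moves": [1,-20,0,0,0,1,-20,0,0,0,1,-40,0,0,0,1,-40,0,0,0]}}

```text
time: 1.93
tool_pos: [0.2511, 0.3607, 0.8935]
tool_rot: [0.597, 0.406, 0.589, -0.362]
contact_force: [-0.2, -0.1, -0.1]
gripper_width: 1.0
```

```bash
python3 - <<'E'
from h import *
s,M=pose(); print(s['time'],s['tool_pos'].round(3),s['joint_pos'].round(3)); print(M.round(3))
E
```

```text
1.9333 [0.251 0.361 0.894] [0.792 0.141 0.319 0.003 2.619 0.374]
[[ 0.043  0.911  0.409]
 [ 0.046  0.407 -0.912]
 [-0.998  0.058 -0.024]]
```

>>> {"api": "carry_out", "payload": {"moves": [1,4,0,0,0,1,8,0,0,0,1,12,0,0,0,1,16,0,0,0,1,20,0,0,0,1,24,0,0,0]}}

```text
time: 2.43
tool_pos: [0.2609, 0.3713, 0.6552]
tool_rot: [0.597, 0.406, 0.589, -0.363]
contact_force: [-0.5, 0.1, 0.4]
gripper_width: 0.997
```

```bash
python3 - <<'E'
from h import *
s,M=pose(); print(s['time'],s['tool_pos'].round(3),s['joint_pos'].round(3)); print(M.round(3), s['joint_pos'][[1,2,4]].sum())
E
```

```text
2.4333 [0.261 0.371 0.655] [ 7.930e-01 -2.850e-01  1.231e+00  2.000e-03  2.134e+00  3.730e-01]
[[ 0.042  0.911  0.409]
 [ 0.045  0.407 -0.912]
 [-0.998  0.056 -0.024]] 3.0805643034395187
```

```bash
python3 - <<'E'
from h import *
from scipy.optimize import least_squares
D=[([1.20197685,0.0533334753,1.61431911,0,1.47598109,-.119],[0.15429181,0.60502456,0.23806249]),
([0.801,-0.21,1.153,0,2.199,0.38],[0.2673,0.3824,0.6644]),
([.8,.184,.307,.001,2.62,.38],[.266,.3807,.8785]),
([0.792,0.141,0.319,0.003,2.619,0.374],[0.2511,0.3607,0.8935]),
([.793,-.285,1.231,.002,2.134,.373],[.2609,.3713,.6552])]
def f(p):
    L1,L2,L3,H,r0=p; e=[]
    for q,X in D:
        a,b,c=q[1],q[1]+q[2],q[1]+q[2]+q[4]
        r=r0+L1*np.sin(a)+L2*np.sin(b)+L3*np.sin(c); z=H+L1*np.cos(a)+L2*np.cos(b)+L3*np.cos(c)
        e+=[r-np.hypot(X[0],X[1]),z-X[2]]
    return e
s=least_squares(f,[.45,.45,.2,.3,0]); print(s.x.round(4)); print(np.array(s.fun).round(4)); print(np.linalg.svd(s.jac)[1])
E
```

```text
[0.472  0.633  1.1579 0.998  0.0181]
[ 0.0465  0.0123 -0.0351  0.0093 -0.0261 -0.0155 -0.0016 -0.0165  0.0162
  0.0104]
[4.11202446 2.72447826 0.7553337  0.30997406 0.04312819]
```

```bash
cat > fit.py <<'E'
from h import *
from scipy.optimize import least_squares
D=[([1.20197685,0.0533334753,1.61431911,0,1.47598109,-.119],[0.15429181,0.60502456,0.23806249]),
([0.801,-0.21,1.153,0,2.199,0.38],[0.2673,0.3824,0.6644]),
([.8,.184,.307,.001,2.62,.38],[.266,.3807,.8785]),
([0.792,0.141,0.319,0.003,2.619,0.374],[0.2511,0.3607,0.8935]),
([.793,-.285,1.231,.002,2.134,.373],[.2609,.3713,.6552])]
def f(p):
    A,B,C,E,L3,H,r0=p; e=[]
    for q,X in D:
        a,b,c=q[1],q[1]+q[2],q[1]+q[2]+q[4]
        r=r0+A*np.sin(a)+B*np.cos(a)+C*np.sin(b)+E*np.cos(b)+L3*np.sin(c); z=H+A*np.cos(a)-B*np.sin(a)+C*np.cos(b)-E*np.sin(b)+L3*np.cos(c)
        e+=[r-np.hypot(X[0],X[1]),z-X[2]]
    reg=np.array([0,B,0,E,L3-.2,H-.3,r0])*.001
    return np.r_[e,reg]
if __name__=='__main__':
    s=least_squares(f,[.45,0,.45,0,.2,.3,0]); print(s.x.round(4)); print(np.array(s.fun)[:10].round(4)); print(np.linalg.svd(s.jac)[1])
    g=grab('side','side1'); grab('top','top1')
E
python3 fit.py
```

```text
[4.249e-01 2.000e-04 6.093e-01 9.700e-02 2.766e-01 2.458e-01 5.000e-03]
[ 0.     -0.      0.0001 -0.0002 -0.0002  0.0002  0.0002 -0.0001 -0.0001
  0.0001]
[4.37527737 3.76768596 0.87670317 0.86001625 0.29513895 0.25478785
 0.03514491]
```

View pics/side1.png

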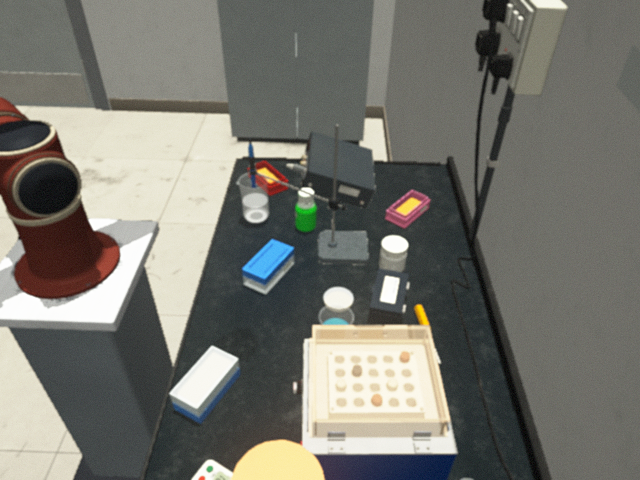

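View pics/top1.png

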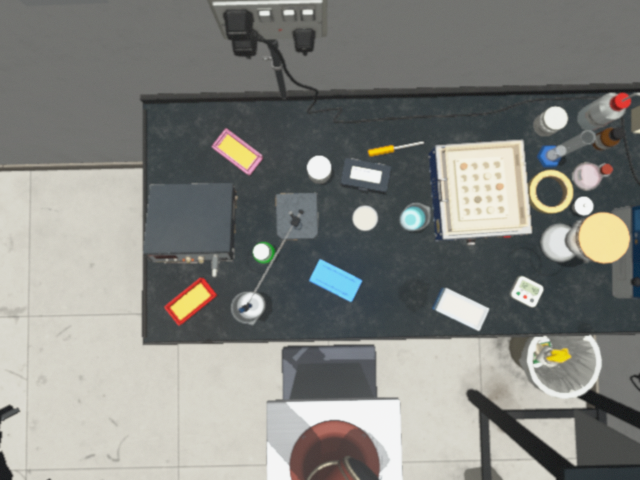

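```bash
cat > kin.py <<'E'
import numpy as np
from scipy.optimize import least_squares
from scipy.spatial.transform import Rotation as Ro
P0=dict(A=.4249,C=.6093,E=.0970,L3=.2766,H=.2458,r0=.005,s4=1)
LO=np.array([-3.01,-1.01,.06,-1.02,.09,-3.14]);HI=np.array([3.01,2.22,2.58,4.17,2.62,3.14])
def fk(q,p=P0):
    Rz=lambda a:Ro.from_euler('z',a).as_matrix(); Ry=lambda a:Ro.from_euler('y',a).as_matrix()
    R1=Rz(q[0]); R2=R1@Ry(q[1]); R3=R2@Ry(q[2]); 
    X=R1@[p['r0'],0,p['H']]+R2@[0,0,p['A']]; el=X
    X=X+R3@[p['E'],0,p['C']]; wr=X
    R=R3@Rz(p['s4']*q[3])@Ry(q[4])@Rz(q[5]); X=X+R@[0,0,p['L3']]
    M=np.c_[R[:,2],-R[:,0],-R[:,1]]   # tool x=approach, y=-frame x ; z=x cross y
    M[:,2]=np.cross(M[:,0],M[:,1])
    return X,M
def tool(h,th,jaw=1):
    hv=np.array([np.cos(h),np.sin(h),0]); a=np.sin(th)*hv-np.cos(th)*np.array([0,0,1])
    y=jaw*np.array([-np.sin(h),np.cos(h),0]); return np.c_[a,y,np.cross(a,y)]
def ik(X,M,p=P0,n=40,seed=0,q0=None,wr=.3):
    rng=np.random.default_rng(seed); sols=[]
    def f(q):
        x,m=fk(q,p); return np.r_[x-X,wr*Ro.from_matrix(m@M.T).as_rotvec()]
    for i in range(n):
        s0=q0 if (q0 is not None and i==0) else rng.uniform(LO,HI)
        s=least_squares(f,np.clip(s0,LO+1e-3,HI-1e-3),bounds=(LO,HI))
        if s.cost<1e-8 and not any(np.abs(s.x-t).max()<.02 for t in sols): sols.append(s.x)
    return sols
E
python3 - <<'E'
from kin import *
q=[.793,-.285,1.231,.002,2.134,.373]; x,m=fk(q); print(x.round(3),m.round(3))
D=np.radians
for s4 in (1,-1):
  p=dict(P0,s4=s4)
  if s4==-1: continue
  for hd in (62.3,-117.7):
    for th in (45,60,70):
      hv=np.array([np.cos(D(hd)),np.sin(D(hd)),0])
      for nm,c in (('dish',[.4373,-.0141]),('stack',[.364,-.3067])):
        zz=.026 if nm=='dish' else .067
        for jaw in (1,-1):
          M=tool(D(hd),D(th),jaw); P=np.r_[c,zz]-hv*.03; X=P+.011*M[:,0]
          S=ik(X,M,p,25)
          print(hd,th,nm,jaw,[list(s.round(2)) for s in S])
E
```

```text
[0.318 0.323 0.655] [[ 0.042  0.911  0.409]
 [ 0.045  0.408 -0.912]
 [-0.998  0.057 -0.024]]
62.3 45 dish 1 [[np.float64(-0.55), np.float64(-0.06), np.float64(2.31), np.float64(0.88), np.float64(1.16), np.float64(2.59)]]
62.3 45 dish -1 [[np.float64(-0.55), np.float64(-0.06), np.float64(2.31), np.float64(0.88), np.float64(1.16), np.float64(-0.55)]]
62.3 45 stack 1 [[np.float64(-1.09), np.float64(0.22), np.float64(1.91), np.float64(0.62), np.float64(1.54), np.float64(2.34)]]
62.3 45 stack -1 [[np.float64(-1.09), np.float64(0.22), np.float64(1.91), np.float64(0.62), np.float64(1.54), np.float64(-0.8)]]
62.3 60 dish 1 [[np.float64(-0.66), np.float64(0.11), np.float64(2.27), np.float64(1.08), np.float64(1.31), np.float64(2.35)]]
62.3 60 dish -1 [[np.float64(-0.66), np.float64(0.11), np.float64(2.27), np.float64(1.08), np.float64(1.31), np.float64(-0.79)]]
62.3 60 stack 1 [[np.float64(-1.15), np.float64(0.37), np.float64(1.84), np.float64(0.76), np.float64(1.7), np.float64(2.26)]]
62.3 60 stack -1 [[np.float64(-1.15), np.float64(0.37), np.float64(1.84), np.float64(0.76), np.float64(1.7), 
[... 1178 characters left out ...]
]]
-117.7 60 dish -1 [[np.float64(0.37), np.float64(0.46), np.float64(1.81), np.float64(-0.62), np.float64(1.75), np.float64(-2.11)]]
-117.7 60 stack 1 [[np.float64(-0.16), np.float64(0.19), np.float64(2.08), np.float64(-0.97), np.float64(1.47), np.float64(0.75)]]
-117.7 60 stack -1 [[np.float64(-0.16), np.float64(0.19), np.float64(2.08), np.float64(-0.97), np.float64(1.47), np.float64(-2.39)]]
-117.7 70 dish 1 [[np.float64(0.39), np.float64(0.57), np.float64(1.75), np.float64(-0.68), np.float64(1.87), np.float64(1.06)]]
-117.7 70 dish -1 [[np.float64(0.39), np.float64(0.57), np.float64(1.75), np.float64(-0.68), np.float64(1.87), np.float64(-2.08)]]
-117.7 70 stack 1 []
-117.7 70 stack -1 []
```

```bash
cat > fit2.py <<'E'
from kin import *
D=[([1.20197685,0.0533334753,1.61431911,0,1.47598109,-.119],[0.15429181,0.60502456,0.23806249]),
([0.801,-0.21,1.153,0,2.199,0.38],[0.2673,0.3824,0.6644]),
([.8,.184,.307,.001,2.62,.38],[.266,.3807,.8785]),
([0.792,0.141,0.319,0.003,2.619,0.374],[0.2511,0.3607,0.8935]),
([.793,-.285,1.231,.002,2.134,.373],[.2609,.3713,.6552])]
def f(p):
    P=dict(zip(['A','C','E','L3','H','r0'],p[:6]),s4=1); e=[]
    for q,X in D:
        x,_=fk(q,P); R=Ro.from_euler('z',q[0]).as_matrix(); e+=list(R.T@(x-X)+[0,p[6],0])
    return np.r_[e,1e-3*(p-[.4,.4,0,.2,.3,0,.07])]
s=least_squares(f,[.425,.45,0.05,.2,.3,0,.07]); print(s.x.round(4)); print(s.fun[:15].round(4))
E
python3 fit2.py
```

```text
[ 4.264e-01  6.101e-01  9.570e-02  2.725e-01  2.389e-01 -2.000e-04
  7.420e-02]
[-0.      0.     -0.0001  0.0001  0.     -0.     -0.0002 -0.0001  0.0001
  0.0002 -0.     -0.0002 -0.0001  0.      0.0002]
```

```bash
python3 - <<'E'
import re
s=open('kin.py').read()
s=s.replace("P0=dict(A=.4249,C=.6093,E=.0970,L3=.2766,H=.2458,r0=.005,s4=1)","P0=dict(A=.4264,C=.6101,E=.0957,L3=.2725,H=.2389,r0=0,s4=1,lat=.0742)")
s=s.replace("X=R1@[p['r0'],0,p['H']]","X=R1@[p['r0'],p.get('lat',0),p['H']]")
open('kin.py','w').write(s)
E
python3 - <<'E'
from kin import *
from h import pose
j1=np.radians(62.3)
for th in (3.6,20,40,60,70):
  for j3 in (.1,.5,.9):
    j2=np.pi-np.radians(th)-2.62-j3
    if j2<-1.01: continue
    x,m=fk([j1,j2,j3,0,2.6199,0]); r=Ro.from_euler('z',-j1).as_matrix()@x; print(th,j3,round(j2,2),r.round(3),x.round(3))
s,M=pose(); t=np.array([.1,.36,.8]); print((M.T@(t-s['tool_pos'])*100).round(1))
D=np.radians
for hd in (62.3,-117.7):
    for th in (45,55,65,75):
      hv=np.array([np.cos(D(hd)),np.sin(D(hd)),0])
      for nm,c in (('dish',[.4373,-.0141]),('stack',[.364,-.3067])):
        zz=.026 if nm=='dish' else .067
        for jaw in (-1,):
          MM=tool(D(hd),D(th),jaw); P=np.r_[c,zz]-hv*.03; X=P+.011*MM[:,0]
          print(hd,th,nm,jaw,[s.round(2).tolist() for s in ik(X,MM,P0,15)])
E
```

```text
3.6 0.1 0.36 [0.523 0.074 0.871] [0.177 0.497 0.871]
3.6 0.5 -0.04 [0.356 0.074 0.898] [0.1   0.349 0.898]
3.6 0.9 -0.44 [0.191 0.074 0.857] [0.023 0.204 0.857]
20 0.1 0.07 [0.323 0.074 0.993] [0.085 0.321 0.993]
20 0.5 -0.33 [0.155 0.074 0.971] [0.006 0.172 0.971]
20 0.9 -0.73 [0.009 0.074 0.886] [-0.062  0.042  0.886]
40 0.1 -0.28 [0.046 0.074 1.058] [-0.044  0.075  1.058]
40 0.5 -0.68 [-0.105  0.074  0.98 ] [-0.114 -0.058  0.98 ]
60 0.1 -0.63 [-0.237  0.074  1.024] [-0.176 -0.175  1.024]
70 0.1 -0.8 [-0.37   0.074  0.971] [-0.238 -0.293  0.971]
[-16.1 -14.8  -5.7]
62.3 45 dish -1 [[-0.73, -0.08, 2.31, 0.8, 1.27, -0.65]]
62.3 45 stack -1 [[-1.21, 0.21, 1.91, 0.55, 1.6, -0.89]]
62.3 55 dish -1 [[-0.81, 0.03, 2.3, 0.92, 1.36, -0.79]]
62.3 55 stack -1 [[-1.25, 0.31, 1.87, 0.64, 1.71, -0.93]]
62.3 65 dish -1 [[-0.86, 0.16, 2.27, 1.01, 1.47, -0.91]]
62.3 65 stack -1 [[-1.28, 0.41, 1.83, 0.71, 1.82, -0.97]]
62.3 75 dish -1 [[-0.9, 0.29, 2.23, 1.09, 1.58, -1.01]]
62.3 75 stack -1 [[-1.3, 0.51, 1.79, 0.79, 1.93, -0.99]]
-117.7 45 dish -1 [[0.19, 0.29, 1.91, -0.59, 1.51, -2.26]]
-117.7 45 stack -1 [[-0.4, 0.03, 2.12, -0.85, 1.23, -2.66]]
-117.7 55 dish -1 [[0.22, 0.4, 1.85, -0.67, 1.63, -2.21]]
-117.7 55 stack -1 [[-0.34, 0.12, 2.1, -0.99, 1.31, -2.52]]
-117.7 65 dish -1 [[0.25, 0.5, 1.79, -0.75, 1.75, -2.17]]
-117.7 65 stack -1 []
-117.7 75 dish -1 [[0.27, 0.61, 1.74, -0.83, 1.87, -2.14]]
-117.7 75 stack -1 []
```

```bash
python3 - <<'E'
from kin import *
from h import pose
s,M=pose()
for t in ([.12,.39,.86],[.1,.35,.93]): print((M.T@(np.array(t)-s['tool_pos'])*100).round(1))
E
```

```text
[-22.  -11.5  -7.7]
[-29.1 -14.7  -5. ]
```

>>> {"api": "carry_out", "payload": {"moves": [1,-4,-2.1,-1.4,0.12,1,-8,-4.2,-2.8,0.24,1,-12,-6.3,-4.2,0.36,1,-16,-8.4,-5.6,0.48,1,-19,-10,-6.7,0.6,1,-22,-11.5,-7.7,0.72,1,-22,-11.5,-7.7,0.84,1,-22,-11.5,-7.7,0.9]}}

```text
time: 3.2
tool_pos: [0.1129, 0.3821, 0.881]
tool_rot: [0.357, 0.63, 0.375, -0.579]
contact_force: [-0.1, 0.6, 1.0]
gripper_width: 0.999
```

```bash
cat > st.py <<'E'
from kin import *
from h import pose
s,M=pose(); q=s['joint_pos']; x,m=fk(q)
a=M[:,0]; print('t',round(s['time'],2),'p',s['tool_pos'].round(4),'q',q.round(3))
print('tilt',round(np.degrees(np.arccos(-a[2])),2),'az',round(np.degrees(np.arctan2(a[1],a[0])),1),'y',M[:,1].round(3),'fkerr mm',((x-s['tool_pos'])*1000).round(1),'roterr',np.degrees(Ro.from_matrix(m@M.T).magnitude()).round(2),'F',s['contact_force'].round(1),'w',round(s['gripper_width'],3))
with open('log.txt','a') as f: f.write(repr((q.tolist(),s['tool_pos'].tolist(),M.tolist()))+'\n')
E
python3 st.py
```

```text
t 3.2 p [0.1129 0.3821 0.881 ] q [ 1.109 -0.016  0.521 -0.033  2.561  1.562]
tilt 4.42 az 50.1 y [ 0.886 -0.464  0.016] fkerr mm [0.1 0.1 0.1] roterr 0.0 F [-0.1  0.6  1. ] w 0.999
```

>>> {"api": "carry_out", "payload": {"moves": [1,-2.5,0,3,0,1,-5,0,7,0,1,-5,0,7,0]}}

```text
time: 3.45
tool_pos: [0.0786, 0.3157, 0.9092]
tool_rot: [0.354, 0.637, 0.38, -0.57]
contact_force: [-1.8, -2.2, 1.9]
gripper_width: 0.998
```

```bash
python3 st.py
```

```text
t 3.45 p [0.0786 0.3157 0.9092] q [ 1.113 -0.108  0.529 -0.039  2.62   1.557]
tilt 5.83 az 52.8 y [ 0.887 -0.461  0.017] fkerr mm [0.1 0.2 0.1] roterr 0.0 F [-1.8 -2.2  1.9] w 0.998
```

>>> {"api": "carry_out", "payload": {"moves": [1,-4,0,12,0,1,-4,0,12,0,1,-4,0,12,0,1,-4,0,12,0]}}

```text
time: 3.78
tool_pos: [0.0252, 0.2209, 0.9005]
tool_rot: [0.347, 0.648, 0.386, -0.558]
contact_force: [-0.6, -1.8, 0.7]
gripper_width: 1.004
```

```bash
python3 st.py
```

```text
t 3.78 p [0.0252 0.2209 0.9005] q [ 1.153 -0.34   0.725 -0.055  2.62   1.581]
tilt 7.97 az 54.6 y [ 0.887 -0.462  0.019] fkerr mm [0.1 0.2 0.1] roterr 0.0 F [-0.6 -1.8  0.7] w 1.004
```

>>> {"api": "carry_out", "payload": {"moves": [1,-4,0,0,0]}}

```text
time: 3.87
tool_pos: [0.0246, 0.2261, 0.914]
tool_rot: [0.342, 0.656, 0.39, -0.549]
contact_force: [0.7, 0.5, 0.2]
gripper_width: 1.0
```

```bash
python3 st.py
```

```text
t 3.87 p [0.0246 0.2261 0.914 ] q [ 1.172 -0.309  0.667 -0.068  2.62   1.589]
tilt 9.48 az 55.3 y [ 0.887 -0.462  0.021] fkerr mm [0.1 0.2 0.1] roterr 0.0 F [0.7 0.5 0.2] w 1.0
```

>>> {"api": "carry_out", "payload": {"moves": [1,-4,0,0,0]}}

```text
time: 3.95
tool_pos: [0.024, 0.2316, 0.927]
tool_rot: [0.337, 0.663, 0.394, -0.54]
contact_force: [-0.8, 0.6, 0.3]
gripper_width: 0.998
```

```bash
python3 st.py
```

```text
t 3.95 p [0.024  0.2316 0.927 ] q [ 1.193 -0.276  0.608 -0.082  2.62   1.596]
tilt 11.0 az 56.0 y [ 0.887 -0.462  0.022] fkerr mm [0.1 0.2 0.1] roterr 0.0 F [-0.8  0.6  0.3] w 0.998
```

>>> {"api": "carry_out", "payload": {"moves": [1,-4,0,1,0,1,-8,0,2,0,1,-12,0,3,0,1,-16,0,4,0]}}

```text
time: 4.28
tool_pos: [0.0063, 0.2186, 0.9398]
tool_rot: [0.329, 0.674, 0.401, -0.526]
contact_force: [0.7, -0.2, -1.0]
gripper_width: 1.001
```

```bash
python3 st.py
```

```text
t 4.28 p [0.0063 0.2186 0.9398] q [ 1.28  -0.279  0.573 -0.129  2.62   1.638]
tilt 13.35 az 57.2 y [ 0.887 -0.462  0.022] fkerr mm [0.1 0.2 0.1] roterr 0.0 F [ 0.7 -0.2 -1. ] w 1.001
```

```bash
cat > grad.py <<'E'
from kin import *
from h import pose
exec(open('st.py').read())
R1=Ro.from_euler('z',q[0]).as_matrix()
def pt(j2,j3): return R1.T@fk([q[0],j2,j3,0,2.62,0])[0]
e=1e-4; x0=pt(q[1],q[2]); J=np.c_[(pt(q[1]+e,q[2])-x0)/e,(pt(q[1],q[2]+e)-x0)/e][[0,2]]
g=np.linalg.solve(J.T,[-1,-1])   # dtheta/dp in (r,z)
print('grad rad/m',g.round(2)); hv=np.radians(62.3)
d=np.array([np.cos(q[0])*g[0],np.sin(q[0])*g[0],g[1]]); d/=np.linalg.norm(d)
print('push 4cm tool axes',(M.T@d*4).round(2),' lateral to plane mm',1000*(R1.T@s['tool_pos'])[1]-74, 'latplane62', (Ro.from_euler('z',-hv).as_matrix()@s['tool_pos']).round(3))
E
python3 grad.py
```

```text
t 4.28 p [0.0063 0.2186 0.9398] q [ 1.28  -0.279  0.573 -0.129  2.62   1.638]
tilt 13.35 az 57.2 y [ 0.887 -0.462  0.022] fkerr mm [0.1 0.2 0.1] roterr 0.0 F [ 0.7 -0.2 -1. ] w 1.001
grad rad/m [-0.69  2.42]
push 4cm tool axes [-3.99  0.29  0.17]  lateral to plane mm -17.261145855634688 latplane62 [0.196 0.096 0.94 ]
```

>>> {"api": "carry_out", "payload": {"moves": [1,-4,0.8,0,0,1,-8,1.6,0,0]}}

```text
time: 4.45
tool_pos: [0.012, 0.2139, 0.9551]
tool_rot: [0.322, 0.685, 0.407, -0.512]
contact_force: [0.0, -0.2, 0.2]
gripper_width: 0.997
```

>>> {"api": "carry_out", "payload": {"moves": [1,-4,0.8,0,0,1,-8,1.6,0,0]}}

```text
time: 4.62
tool_pos: [0.0156, 0.2062, 0.9695]
tool_rot: [0.314, 0.696, 0.412, -0.498]
contact_force: [-0.7, -0.5, 0.8]
gripper_width: 1.005
```

>>> {"api": "carry_out", "payload": {"moves": [1,-4,0.8,1,0,1,-8,1.6,2,0]}}

```text
time: 4.78
tool_pos: [0.0087, 0.1835, 0.979]
tool_rot: [0.307, 0.707, 0.416, -0.483]
contact_force: [-0.8, -1.3, 0.7]
gripper_width: 0.999
```

```bash
python3 grad.py
```

```text
t 4.78 p [0.0087 0.1835 0.979 ] q [ 1.236 -0.269  0.441 -0.165  2.62   1.558]
tilt 20.26 az 57.2 y [ 0.884 -0.466  0.032] fkerr mm [0.2 0.3 0.2] roterr 0.0 F [-0.8 -1.3  0.7] w 0.999
grad rad/m [-0.72  2.61]
push 4cm tool axes [-3.98  0.28 -0.34]  lateral to plane mm -21.954649202650792 latplane62 [0.167 0.078 0.979]
```

>>> {"api": "carry_out", "payload": {"moves": [1,-4,-0.6,0,0,1,-8,-1.2,0,0]}}

```text
time: 4.95
tool_pos: [-0.01, 0.1787, 0.9938]
tool_rot: [0.297, 0.718, 0.42, -0.469]
contact_force: [0.2, -1.5, 0.1]
gripper_width: 1.002
```

>>> {"api": "carry_out", "payload": {"moves": [1,-4,-0.6,0,0,1,-8,-1.2,0,0]}}

```text
time: 5.12
tool_pos: [-0.0286, 0.1731, 1.0059]
tool_rot: [0.291, 0.725, 0.427, -0.456]
contact_force: [-0.1, 0.6, 0.3]
gripper_width: 1.004
```

```bash
python3 grad.py
```

```text
t 5.12 p [-0.0286  0.1731  1.0059] q [ 1.737 -0.176  0.291 -0.584  2.62   1.647]
tilt 24.65 az 58.3 y [ 0.884 -0.466  0.032] fkerr mm [0.2 0.4 0.2] roterr 0.0 F [-0.1  0.6  0.3] w 1.004
grad rad/m [-0.53  2.99]
push 4cm tool axes [-3.8   0.55 -1.13]  lateral to plane mm -74.4574354581225 latplane62 [0.14  0.106 1.006]
```

```bash
cat > wd.py <<'E'
# usage: wd.py r lat z  -> target in plane coords az 62.3, prints tool-axis delta cm
import sys
from kin import *
from h import pose
s,M=pose(); R=Ro.from_euler('z',np.radians(62.3)).as_matrix()
t=R@np.array([float(v) for v in sys.argv[1:4]]); d=M.T@(t-s['tool_pos'])*100; print('delta tool cm',d.round(2))
E
python3 wd.py .10 .074 1.03
```

```text
delta tool cm [-3.76  3.26  2.68]
```

>>> {"api": "carry_out", "payload": {"moves": [1,-2,3.3,1.5,0,1,-4,3.3,2.7,0]}}

```text
time: 5.28
tool_pos: [-0.0114, 0.1353, 1.0069]
tool_rot: [0.276, 0.74, 0.413, -0.453]
contact_force: [-0.1, 0.3, 0.0]
gripper_width: 1.001
```

```bash
python3 grad.py; python3 wd.py .08 .074 1.06
```

```text
t 5.28 p [-0.0114  0.1353  1.0069] q [ 1.68  -0.244  0.331 -0.61   2.619  1.606]
tilt 25.97 az 55.5 y [ 0.862 -0.506  0.035] fkerr mm [0.2 0.4 0.2] roterr 0.0 F [-0.1  0.3  0. ] w 1.001
grad rad/m [-0.71  2.85]
push 4cm tool axes [-3.81  0.71 -0.99]  lateral to plane mm -77.38121434186982 latplane62 [0.114 0.073 1.007]
delta tool cm [-6.28  0.25  0.79]
```

```bash
python3 - <<'E'
from h import *
for z in (-.7,-.9): print(z,ray('side',(295,138),z).round(2), ray('side',(150,108),z).round(2))
from kin import *
for th in (26,45,65):
  for j2 in (.2,.5,.8):
    j3=.1; j5=np.pi-np.radians(th)-j2-j3
    x,m=fk([np.radians(62.3),j2,j3,0,j5,0]); print(th,j2,round(j5,2),(Ro.from_euler('z',-np.radians(62.3)).as_matrix()@x).round(3),x.round(3))
E
```

```text
-0.7 [ 0.35  1.82 -0.7 ] [-0.57  2.14 -0.7 ]
-0.9 [ 0.32  2.17 -0.9 ] [-0.73  2.54 -0.9 ]
26 0.2 2.39 [0.476 0.074 0.966] [0.156 0.456 0.966]
26 0.5 2.09 [0.747 0.074 0.818] [0.282 0.696 0.818]
26 0.8 1.79 [0.963 0.074 0.595] [0.382 0.887 0.595]
45 0.2 2.06 [0.549 0.074 1.019] [0.19  0.521 1.019]
45 0.5 1.76 [0.821 0.074 0.87 ] [0.316 0.761 0.87 ]
45 0.8 1.46 [1.036 0.074 0.648] [0.416 0.952 0.648]
65 0.2 1.71 [0.603 0.074 1.096] [0.215 0.569 1.096]
65 0.5 1.41 [0.875 0.074 0.947] [0.341 0.809 0.947]
65 0.8 1.11 [1.09  0.074 0.725] [0.441 1.    0.725]
```

```bash
python3 - <<'E'
from kin import *
from h import pose
s,M=pose()
R=Ro.from_euler('z',np.radians(67.5)).as_matrix()
for t in ([.45,.074,.9],[.84,.074,.74],[.9,.074,.76]):
    w=R@np.array(t); print(w.round(3),(M.T@(w-s['tool_pos'])*100).round(1))
print(M.round(3))
E
```

```text
[0.104 0.444 0.9  ] [ 23.6  -6.  -24.6]
[0.253 0.804 0.74 ] [ 54.7 -11.9 -52.5]
[0.276 0.86  0.76 ] [ 55.5 -12.7 -58.7]
[[ 0.248  0.862 -0.442]
 [ 0.361 -0.506 -0.784]
 [-0.899  0.035 -0.437]]
```

>>> {"api": "carry_out", "payload": {"moves": [1,2.5,-0.6,-2.6,0,1,5,-1.2,-5.2,0,1,7.5,-1.8,-7.8,0,1,10,-2.4,-10.4,0,1,12.5,-3,-13,0,1,15,-3.6,-15.6,0,1,18,-4.4,-18.5,0,1,21,-5.2,-21.5,0,1,23.6,-6,-24.6,0,1,26.6,-6.5,-27.2,0,1,29.6,-7,-30,0,1,32.6,-7.5,-32.6,0]}}

```text
time: 6.28
tool_pos: [0.1232, 0.5549, 0.8522]
tool_rot: [0.287, 0.73, 0.43, -0.447]
contact_force: [0.3, 0.7, -0.0]
gripper_width: 1.002
```

```bash
python3 st.py; python3 - <<'E'
from kin import *
from h import pose
s,M=pose()
R=Ro.from_euler('z',np.radians(67.5)).as_matrix()
for t in ([.45,.074,.9],[.84,.074,.74],[.9,.074,.76]):
    w=R@np.array(t); print(w.round(3),(M.T@(w-s['tool_pos'])*100).round(1))
E
```

```text
t 6.28 p [0.1232 0.5549 0.8522] q [ 1.276  0.026  0.613 -0.129  2.06   1.666]
tilt 25.91 az 58.0 y [ 0.884 -0.465  0.036] fkerr mm [0.3 0.5 0.2] roterr 0.0 F [ 0.3  0.7 -0. ] w 1.002
[0.104 0.444 0.9  ] [-8.9  3.6  7.6]
[0.253 0.804 0.74 ] [ 22.3  -0.5 -20.4]
[0.276 0.86  0.76 ] [ 23.1  -1.  -26.7]
```

>>> {"api": "carry_out", "payload": {"moves": [1,2.9,0,-2.9,0,1,5.8,0,-5.8,0,1,8.7,0,-8.7,0,1,11.6,0,-11.6,0,1,14.5,-0.2,-14.5,0,1,17.3,-0.4,-17.5,0,1,20,-0.5,-20.4,0,1,22.3,-0.7,-23.4,0,1,23,-1,-26.5,0]}}

```text
time: 7.03
tool_pos: [0.2661, 0.8252, 0.7157]
tool_rot: [0.285, 0.732, 0.432, -0.443]
contact_force: [-0.4, 0.7, -1.4]
gripper_width: 1.001
```

```bash
cat > st2.py <<'E'
exec(open('st.py').read())
R1=Ro.from_euler('z',q[0]).as_matrix(); b=q[1]+q[2]/2
u=R1@[np.sin(b),0,np.cos(b)]; print('u tool cm x4',(M.T@u*4).round(2), 'outward', (M.T@(R1@[1,0,0])*4).round(2))
E
python3 st2.py
```

```text
t 7.03 p [0.2661 0.8252 0.7157] q [ 1.198  0.673  0.065 -0.086  1.948  1.623]
tilt 26.45 az 58.4 y [ 0.885 -0.464  0.035] fkerr mm [0.3 0.5 0.2] roterr 0.0 F [-0.4  0.7 -1.4] w 1.001
u tool cm x4 [-1.59 -0.18 -3.66] outward [ 1.75 -0.44 -3.57]
```

>>> {"api": "carry_out", "payload": {"moves": [1,-1.6,-0.4,-3.6,0,1,-3.2,-0.8,-7.2,0]}}

```text
time: 7.2
tool_pos: [0.2634, 0.8193, 0.7406]
tool_rot: [0.273, 0.741, 0.441, -0.427]
contact_force: [0.9, -1.3, 3.4]
gripper_width: 0.998
```

>>> {"api": "carry_out", "payload": {"moves": [1,-1.6,-0.4,-3.6,0,1,-3.2,-0.8,-7.2,0]}}

```text
time: 7.37
tool_pos: [0.2626, 0.8172, 0.755]
tool_rot: [0.265, 0.747, 0.447, -0.415]
contact_force: [0.1, -0.1, 0.6]
gripper_width: 0.999
```

```bash
python3 st2.py
```

```text
t 7.37 p [0.2626 0.8172 0.755 ] q [ 1.197  0.639  0.055 -0.08   1.909  1.622]
tilt 31.03 az 60.2 y [ 0.887 -0.461  0.025] fkerr mm [0.3 0.6 0.2] roterr 0.0 F [ 0.1 -0.1  0.6] w 0.999
u tool cm x4 [-1.43 -0.18 -3.73] outward [ 2.04 -0.42 -3.42]
```

>>> {"api": "carry_out", "payload": {"moves": [1,-1.4,-0.3,-3.7,0,1,-2.8,-0.6,-7.4,0]}}

```text
time: 7.53
tool_pos: [0.266, 0.8193, 0.7617]
tool_rot: [0.258, 0.752, 0.451, -0.406]
contact_force: [0.3, -0.4, -1.3]
gripper_width: 1.001
```

>>> {"api": "carry_out", "payload": {"moves": [1,-1.3,-0.2,-3.7,0,1,-2.6,-0.4,-7.4,0]}}

```text
time: 7.7
tool_pos: [0.2707, 0.821, 0.7683]
tool_rot: [0.252, 0.756, 0.456, -0.397]
contact_force: [0.1, 0.7, 0.2]
gripper_width: 0.999
```

>>> {"api": "carry_out", "payload": {"moves": [1,-1.1,-0.1,-3.8,0,1,-2.2,-0.2,-7.6,0]}}

```text
time: 7.87
tool_pos: [0.2768, 0.8227, 0.7753]
tool_rot: [0.245, 0.761, 0.46, -0.387]
contact_force: [0.6, -0.4, 0.5]
gripper_width: 1.002
```

>>> {"api": "carry_out", "payload": {"moves": [1,-0.9,0,-3.8,0,1,-1.8,0,-7.6,0]}}

```text
time: 8.03
tool_pos: [0.2844, 0.8244, 0.7821]
tool_rot: [0.238, 0.765, 0.465, -0.376]
contact_force: [-0.2, -0.0, -0.4]
gripper_width: 0.999
```

```bash
python3 st2.py
```

```text
t 8.03 p [0.2844 0.8244 0.7821] q [ 1.171  0.624  0.055 -0.057  1.816  1.606]
tilt 37.16 az 61.8 y [ 0.89  -0.455  0.015] fkerr mm [0.3 0.6 0.3] roterr 0.0 F [-0.2 -0.  -0.4] w 0.999
u tool cm x4 [-1.08 -0.13 -3.85] outward [ 2.41 -0.29 -3.18]
```

>>> {"api": "carry_out", "payload": {"moves": [1,-1,0,-3.8,0,1,-2,0,-7.6,0,1,-3,0,-11.4,0]}}

```text
time: 8.28
tool_pos: [0.2914, 0.8222, 0.7927]
tool_rot: [0.231, 0.77, 0.469, -0.365]
contact_force: [0.3, 0.0, -0.1]
gripper_width: 0.997
```

>>> {"api": "carry_out", "payload": {"moves": [1,-1.5,0,-3.7,0,1,-3,0,-7.4,0]}}

```text
time: 8.45
tool_pos: [0.2937, 0.8158, 0.8084]
tool_rot: [0.223, 0.775, 0.474, -0.354]
contact_force: [0.8, -0.6, 0.9]
gripper_width: 1.0
```

>>> {"api": "carry_out", "payload": {"moves": [1,-2,0,-3.5,0,1,-4,0,-7,0]}}

```text
time: 8.62
tool_pos: [0.2921, 0.8025, 0.8303]
tool_rot: [0.216, 0.779, 0.478, -0.343]
contact_force: [-0.8, 0.2, 1.9]
gripper_width: 1.002
```

```bash
python3 st2.py
```

```text
t 8.62 p [0.2921 0.8025 0.8303] q [ 1.145  0.576  0.055 -0.034  1.775  1.589]
tilt 42.18 az 62.8 y [ 0.893 -0.45   0.008] fkerr mm [0.4 0.7 0.3] roterr 0.0 F [-0.8  0.2  1.9] w 1.002
u tool cm x4 [-0.92 -0.07 -3.89] outward [ 2.68 -0.16 -2.96]
```

>>> {"api": "carry_out", "payload": {"moves": [1,-1.8,0.5,-3.6,0,1,-3.6,1,-7.2,0]}}

```text
time: 8.78
tool_pos: [0.2986, 0.7882, 0.8502]
tool_rot: [0.208, 0.784, 0.482, -0.332]
contact_force: [0.2, -0.6, 0.3]
gripper_width: 1.0
```

>>> {"api": "carry_out", "payload": {"moves": [1,-1.8,0.5,-3.6,0,1,-3.6,1,-7.2,0]}}

```text
time: 8.95
tool_pos: [0.3049, 0.774, 0.8687]
tool_rot: [0.201, 0.788, 0.485, -0.321]
contact_force: [0.3, -1.2, 0.9]
gripper_width: 1.002
```

>>> {"api": "carry_out", "payload": {"moves": [1,-1.8,0.5,-3.6,0,1,-3.6,1,-7.2,0]}}

```text
time: 9.12
tool_pos: [0.3096, 0.7593, 0.8874]
tool_rot: [0.194, 0.792, 0.489, -0.31]
contact_force: [-0.7, -0.6, -0.5]
gripper_width: 1.003
```

>>> {"api": "carry_out", "payload": {"moves": [1,-1.8,0.4,-3.6,0,1,-3.6,0.8,-7.2,0]}}

```text
time: 9.28
tool_pos: [0.312, 0.7447, 0.9063]
tool_rot: [0.187, 0.796, 0.492, -0.299]
contact_force: [-0.9, -0.6, -0.8]
gripper_width: 0.999
```

```bash
python3 st2.py
```

```text
t 9.28 p [0.312  0.7447 0.9063] q [1.074 0.491 0.055 0.025 1.746 1.55 ]
tilt 48.67 az 63.4 y [ 0.895 -0.446  0.003] fkerr mm [0.4 0.8 0.4] roterr 0.0 F [-0.9 -0.6 -0.8] w 0.999
u tool cm x4 [-0.81  0.08 -3.92] outward [ 3.    0.14 -2.64]
```

>>> {"api": "carry_out", "payload": {"moves": [1,-1.5,0.8,-3.6,0,1,-3,1.6,-7.2,0]}}

```text
time: 9.45
tool_pos: [0.3211, 0.7301, 0.9228]
tool_rot: [0.18, 0.8, 0.495, -0.288]
contact_force: [-0.1, -0.3, 0.1]
gripper_width: 0.997
```

>>> {"api": "carry_out", "payload": {"moves": [1,-1.5,0.8,-3.6,0,1,-3,1.6,-7.2,0]}}

```text
time: 9.62
tool_pos: [0.3295, 0.7151, 0.9388]
tool_rot: [0.173, 0.804, 0.498, -0.277]
contact_force: [-0.4, 0.3, -0.8]
gripper_width: 1.001
```

>>> {"api": "carry_out", "payload": {"moves": [1,-1.5,0.8,-3.6,0,1,-3,1.6,-7.2,0]}}

```text
time: 9.78
tool_pos: [0.3364, 0.6993, 0.9555]
tool_rot: [0.166, 0.807, 0.5, -0.265]
contact_force: [-0.2, -0.1, -0.3]
gripper_width: 1.003
```

>>> {"api": "carry_out", "payload": {"moves": [1,-1.5,0.8,-3.6,0,1,-3,1.6,-7.2,0]}}

```text
time: 9.95
tool_pos: [0.3423, 0.683, 0.9721]
tool_rot: [0.159, 0.811, 0.503, -0.254]
contact_force: [-0.8, 0.2, 1.1]
gripper_width: 1.001
```

>>> {"api": "carry_out", "payload": {"moves": [1,-1.5,0.8,-3.6,0,1,-3,1.6,-7.2,0]}}

```text
time: 10.12
tool_pos: [0.3472, 0.6663, 0.9886]
tool_rot: [0.151, 0.815, 0.505, -0.242]
contact_force: [-0.3, 0.3, 0.8]
gripper_width: 1.001
```

```bash
python3 st2.py
```

```text
t 10.12 p [0.3472 0.6663 0.9886] q [0.941 0.399 0.055 0.142 1.701 1.494]
tilt 56.82 az 63.5 y [ 0.896 -0.445  0.002] fkerr mm [0.4 0.8 0.5] roterr 0.0 F [-0.3  0.3  0.8] w 1.001
u tool cm x4 [-0.63  0.29 -3.94] outward [ 3.3   0.67 -2.16]
```

>>> {"api": "carry_out", "payload": {"moves": [1,-1,1.4,-3.6,0,1,-2,2.8,-7.2,0]}}

```text
time: 10.28
tool_pos: [0.3625, 0.6507, 1.001]
tool_rot: [0.144, 0.818, 0.506, -0.23]
contact_force: [1.3, -0.2, 0.7]
gripper_width: 1.0
```

>>> {"api": "carry_out", "payload": {"moves": [1,-1,1.4,-3.6,0,1,-2,2.8,-7.2,0]}}

```text
time: 10.45
tool_pos: [0.3773, 0.6352, 1.0124]
tool_rot: [0.138, 0.822, 0.508, -0.22]
contact_force: [0.4, -0.1, 0.5]
gripper_width: 1.002
```

>>> {"api": "carry_out", "payload": {"moves": [1,-1,1.4,-3.6,0,1,-2,2.8,-7.2,0]}}

```text
time: 10.62
tool_pos: [0.3898, 0.6186, 1.0248]
tool_rot: [0.131, 0.825, 0.509, -0.208]
contact_force: [-1.2, -0.2, 0.1]
gripper_width: 1.0
```

>>> {"api": "carry_out", "payload": {"moves": [1,-1,1.4,-3.6,0,1,-2,2.8,-7.2,0]}}

```text
time: 10.78
tool_pos: [0.401, 0.6014, 1.0376]
tool_rot: [0.124, 0.829, 0.509, -0.196]
contact_force: [0.6, 0.2, -0.2]
gripper_width: 1.002
```

>>> {"api": "carry_out", "payload": {"moves": [1,-1,1.4,-3.6,0,1,-2,2.8,-7.2,0]}}

```text
time: 10.95
tool_pos: [0.411, 0.5837, 1.0503]
tool_rot: [0.117, 0.832, 0.51, -0.184]
contact_force: [-0.2, 0.2, -0.7]
gripper_width: 1.001
```

```bash
python3 st2.py
```

```text
t 10.95 p [0.411  0.5837 1.0503] q [0.726 0.34  0.056 0.336 1.638 1.422]
tilt 64.84 az 62.9 y [ 0.892 -0.452  0.007] fkerr mm [0.5 0.9 0.7] roterr 0.0 F [-0.2  0.2 -0.7] w 1.001
u tool cm x4 [-0.37  0.55 -3.94] outward [ 3.37  1.46 -1.57]
```

```bash
cat > plan.py <<'E'
from kin import *
def track(q,M,X0,X1,n=30,p=P0,Mend=None,verbose=True):
    # follow line with fixed orientation
    q=np.array(q,float); out=[q.copy()]
    for i in range(1,n+1):
        X=X0+(X1-X0)*i/n
        def f(v):
            x,m=fk(v,p); return np.r_[x-X,.3*Ro.from_matrix(m@M.T).as_rotvec()]
        s=least_squares(f,np.clip(q,LO+1e-4,HI-1e-4),bounds=(LO-.01,HI+.01))
        q=s.x; out.append(q.copy())
        if s.cost>1e-7 and verbose: print('unreach at',i,X.round(3),s.cost,q.round(2)); break
    return np.array(out)
E
python3 - <<'E'
from plan import *
from h import pose
s,M=pose(); q=s['joint_pos']; X=s['tool_pos']; a=M[:,0]
hv=a*[1,1,0]; hv/=np.linalg.norm(hv); print('h az',np.degrees(np.arctan2(hv[1],hv[0])))
c=np.array([.4373,-.0141,.027]); P=c-hv*.028; G=P+.011*a; pre=G-.09*a; print('G',G.round(4),'pre',pre.round(4))
for wp in ([.45,.10,.75],[.40,-.10,.30],pre,G,G+[0,0,.17]):
    wp=np.array(wp); o=track(q,M,X,wp); print(wp.round(3),'dq/max step',np.abs(np.diff(o,axis=0)).max(0).round(2),o[-1].round(2)); print('  delta cm tool',(M.T@(wp-X)*100).round(1),'len',np.linalg.norm(wp-X).round(3)); q=o[-1]; X=wp
E
```

```text
h az 62.90574430138018
G [ 0.4291 -0.0302  0.0223] pre [ 0.392  -0.1027  0.0606]
[0.45 0.1  0.75] dq/max step [0.05 0.12 0.2  0.04 0.06 0.04] [-0.55 -0.52  1.51  1.23  1.87  0.51]
  delta cm tool [-24.6  25.2  44.9] len 0.571
[ 0.4 -0.1  0.3] dq/max step [0.02 0.03 0.03 0.02 0.01 0.04] [-1.01 -0.37  2.15  0.99  1.94 -0.45]
  delta cm tool [ 1.   4.3 49.3] len 0.495
[ 0.392 -0.103  0.061] dq/max step [0.   0.02 0.01 0.01 0.01 0.02] [-1.03  0.09  2.23  0.88  1.63 -0.91]
  delta cm tool [ 9.6 -0.8 21.9] len 0.24
[ 0.429 -0.03   0.022] dq/max step [0.01 0.   0.   0.   0.01 0.  ] [-0.85  0.16  2.27  1.01  1.47 -0.92]
  delta cm tool [ 9.  0. -0.] len 0.09
[ 0.429 -0.03   0.192] dq/max step [0.   0.02 0.   0.   0.01 0.01] [-0.85 -0.28  2.28  1.01  1.7  -0.56]
  delta cm tool [ -7.2   0.1 -15.4] len 0.17
```

>>> {"api": "carry_out", "payload": {"moves": [1,-1.8,1.8,3.2,0,1,-3.6,3.6,6.4,0,1,-5.4,5.4,9.6,0,1,-7.2,7.2,12.8,0,1,-9,9,16,0,1,-10.8,10.8,19.2,0,1,-12.6,12.6,22.4,0,1,-14.4,14.4,25.6,0,1,-16.2,16.2,28.8,0,1,-18,18,32,0,1,-19.8,19.8,35.2,0,1,-21.6,21.6,38.4,0]}}

```text
time: 11.95
tool_pos: [0.4401, 0.1842, 0.8065]
tool_rot: [0.117, 0.832, 0.51, -0.184]
contact_force: [0.3, 0.6, -0.2]
gripper_width: 0.999
```

```bash
python3 st.py; python3 - <<'E'
from plan import *
from h import pose
s,M=pose(); q=s['joint_pos']; X=s['tool_pos']
for wp in ([.43,.0,.55],[.40,-.10,.25]):
    wp=np.array(wp); o=track(q,M,X,wp); print(wp,o[-1].round(2),'delta from here',(M.T@(wp-s['tool_pos'])*100).round(1)); q=o[-1]; X=wp
E
```

```text
t 11.95 p [0.4401 0.1842 0.8065] q [-0.332 -0.516  1.399  1.142  1.744  0.673]
tilt 64.82 az 63.0 y [ 0.892 -0.452  0.008] fkerr mm [0.6 0.8 0.6] roterr 0.0 F [ 0.3  0.6 -0.2] w 0.999
[0.43 0.   0.55] [-0.8  -0.58  1.88  1.2   1.97  0.11] delta from here [-4.4  7.2 30.4]
[ 0.4  -0.1   0.25] [-1.01 -0.3   2.19  0.96  1.89 -0.55] delta from here [-0.9  8.8 62. ]
```

>>> {"api": "carry_out", "payload": {"moves": [1,-0.6,0.9,4,0,1,-1.2,1.8,8,0,1,-1.8,2.7,12,0,1,-2.4,3.6,16,0,1,-3,4.5,20,0,1,-3.6,5.4,24,0,1,-4.2,6.5,28,0,1,-4.2,7.3,32,0,1,-3.7,7.6,36,0,1,-3.2,7.8,40,0,1,-2.8,8,44,0,1,-2.4,8.2,48,0]}}

```text
time: 12.95
tool_pos: [0.4141, -0.0546, 0.382]
tool_rot: [0.117, 0.832, 0.51, -0.184]
contact_force: [0.7, -0.3, 0.4]
gripper_width: 1.0
```

```bash
python3 st.py; python3 - <<'E'
from plan import *
from h import pose
s,M=pose(); q=s['joint_pos']; X=s['tool_pos']; a=M[:,0]
hv=a*[1,1,0]; hv/=np.linalg.norm(hv)
c=np.array([.4373,-.0141,.027]); P=c-hv*.028; G=P+.011*a; pre=G-.09*a
for wp in (pre,G):
    print(wp.round(4),'delta from here',(M.T@(wp-s['tool_pos'])*100).round(2))
E
```

```text
t 12.95 p [ 0.4141 -0.0546  0.382 ] q [-0.918 -0.504  2.105  1.079  1.958 -0.237]
tilt 64.8 az 62.9 y [ 0.892 -0.452  0.007] fkerr mm [0.5 0.6 0.5] roterr 0.0 F [ 0.7 -0.3  0.4] w 1.0
[ 0.3921 -0.1027  0.0606] delta from here [ 8.910e+00 -3.000e-02  3.133e+01]
[ 0.4291 -0.0302  0.0223] delta from here [ 1.791e+01 -3.000e-02  3.133e+01]
```

>>> {"api": "carry_out", "payload": {"moves": [1,1.1,0,4,0,1,2.2,0,8,0,1,3.3,0,12,0,1,4.4,0,16,0,1,5.5,0,20,0.008,1,6.6,0,24,0.008,1,7.7,0,28,0.008,1,8.9,0,31.3,0.008,1,8.9,0,31.3,0.008]}}

```text
time: 13.7
tool_pos: [0.3899, -0.0989, 0.0569]
tool_rot: [0.106, 0.832, 0.511, -0.187]
contact_force: [-1.1, 1.5, -0.0]
gripper_width: 0.997
```

```bash
python3 st.py; python3 - <<'E'
from plan import *
from h import *
grab('side','side2'); grab('top','top2')
s,M=pose(); q=s['joint_pos']; X=s['tool_pos']; a=M[:,0]
hv=a*[1,1,0]; hv/=np.linalg.norm(hv)
c=np.array([.4373,-.0141,.027]); P=c-hv*.028; G=P+.011*a
print('delta to G',(M.T@(G-s['tool_pos'])*100).round(2))
i=cv2.imread('pics/side2.png'); cv2.imwrite('pics/side2c.png',cv2.resize(i[200:420,120:360],None,fx=2.5,fy=2.5))
E
```

```text
t 13.7 p [ 0.3899 -0.0989  0.0569] q [-1.028  0.102  2.233  0.878  1.629 -0.896]
tilt 65.17 az 63.3 y [ 0.89  -0.455 -0.015] fkerr mm [0.5 0.7 0.3] roterr 0.0 F [-1.1  1.5 -0. ] w 0.997
delta to G [9.   0.01 0.28]
```

View pics/side2c.png

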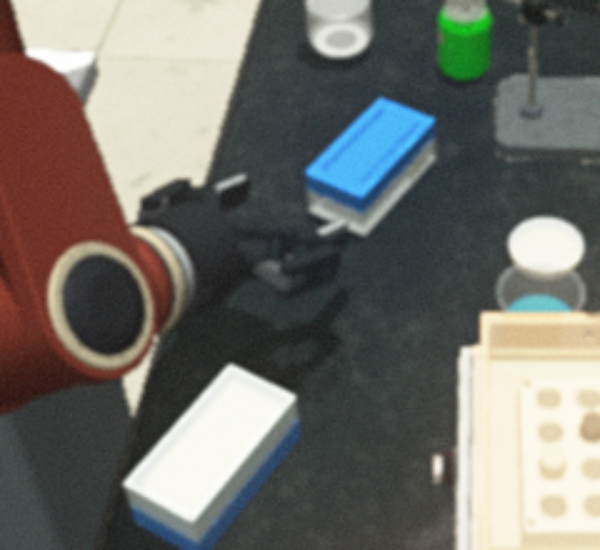

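View pics/top2.png

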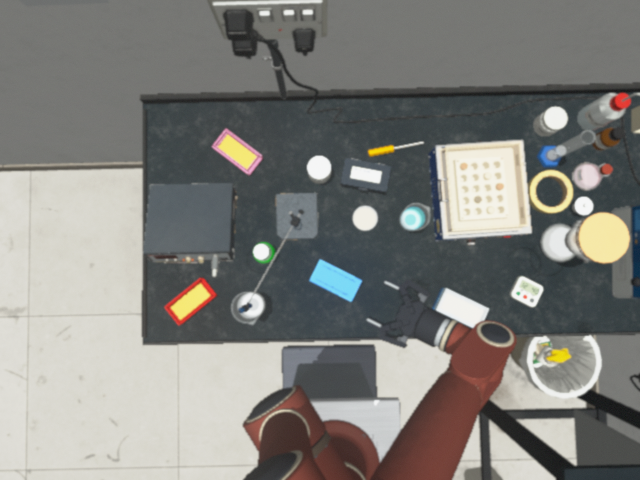

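>>> {"api": "carry_out", "payload": {"moves": [1,3,0,0,0,1,6,0,0,0,1,7.5,0,0,0,1,7.5,0,0,0]}}

```text
time: 14.13
tool_pos: [0.4244, -0.0406, 0.0329]
tool_rot: [0.115, 0.832, 0.511, -0.185]
contact_force: [-0.5, 0.0, 0.1]
gripper_width: 1.003
```

```bash
python3 st.py; python3 - <<'E'
from plan import *
from h import *
s,M=pose(); q=s['joint_pos']; X=s['tool_pos']; a=M[:,0]
hv=a*[1,1,0]; hv/=np.linalg.norm(hv)
c=np.array([.4373,-.0141,.027]); P=c-hv*.028; G=P+.011*a
print('delta to G',(M.T@(G-s['tool_pos'])*100).round(2))
E
```

```text
t 14.13 p [ 0.4244 -0.0406  0.0329] q [-0.876  0.13   2.264  0.985  1.501 -0.897]
tilt 64.79 az 63.1 y [ 0.892 -0.452  0.003] fkerr mm [0.5 0.7 0.3] roterr 0.0 F [-0.5  0.   0.1] w 1.003
delta to G [ 1.48 -0.05  0.47]
```

>>> {"api": "carry_out", "payload": {"moves": [1,0.8,0,0.2,0,1,1.5,0,0.4,0,1,1.5,0,0.4,0,0,1.5,0,0.4,0,0,1.5,0,0.4,0,0,1.5,0,0.4,0,0,1.5,0,0.4,0,0,1.5,0,0.4,0,0,1.5,0,0.4,0]}}

```text
time: 14.88
tool_pos: [0.4293, -0.032, 0.0213]
tool_rot: [0.114, 0.833, 0.509, -0.186]
contact_force: [-3.8, -3.3, 5.2]
gripper_width: 0.649
```

```bash
python3 st.py; python3 - <<'E'
from plan import *
from h import *
grab('side','side3'); t=grab('top','top3')
s,M=pose(); q=s['joint_pos']; X=s['tool_pos']; a=M[:,0]
hv=a*[1,1,0]; hv/=np.linalg.norm(hv)
c=np.array([.4373,-.0141,.027]); P=c-hv*.028; G=P+.011*a
print('delta to G',(M.T@(G-s['tool_pos'])*100).round(2))
i=cv2.imread('pics/side3.png'); j=cv2.imread('pics/top3.png')
cv2.imwrite('pics/c3.png',np.hstack([cv2.resize(i[200:350,200:350],(400,400)),cv2.resize(j[230:330,290:390],(400,400))]))
E
```

```text
t 14.88 p [ 0.4293 -0.032   0.0213] q [-0.853  0.161  2.262  1.006  1.472 -0.91 ]
tilt 64.83 az 62.9 y [ 0.89  -0.455  0.   ] fkerr mm [0.5 0.7 0.3] roterr 0.0 F [-3.8 -3.3  5.2] w 0.649
delta to G [ 0.09 -0.11 -0.15]
```

View pics/c3.png

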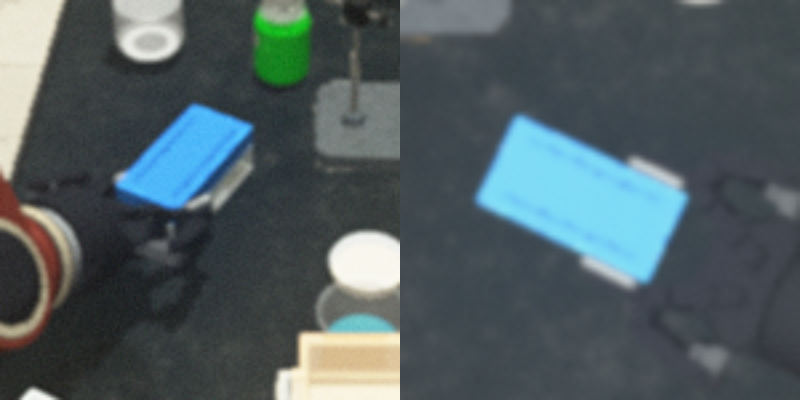

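>>> {"api": "carry_out", "payload": {"moves": [0,-0.4,0,-0.9,0,0,-0.8,0,-1.8,0,0,-1.3,0,-2.7,0,0,-1.7,0,-3.6,0,0,-2.1,0,-4.5,0]}}

```text
time: 15.4
tool_pos: [0.4288, -0.0311, 0.0698]
tool_rot: [0.114, 0.832, 0.509, -0.187]
contact_force: [0.1, -0.1, -2.7]
gripper_width: 0.648
```

```bash
python3 st.py; python3 - <<'E'
from plan import *
from h import *
grab('side','side4'); t=grab('top','top4')
i=cv2.imread('pics/side4.png'); j=cv2.imread('pics/top4.png')
cv2.imwrite('pics/c4.png',np.hstack([cv2.resize(i[200:350,200:350],(400,400)),cv2.resize(j[230:330,290:390],(400,400))]))
E
```

```text
t 15.4 p [ 0.4288 -0.0311  0.0698] q [-0.852  0.016  2.286  0.998  1.535 -0.805]
tilt 64.68 az 62.9 y [ 0.89  -0.456 -0.002] fkerr mm [0.5 0.7 0.3] roterr 0.0 F [ 0.1 -0.1 -2.7] w 0.648
```

View pics/c4.png

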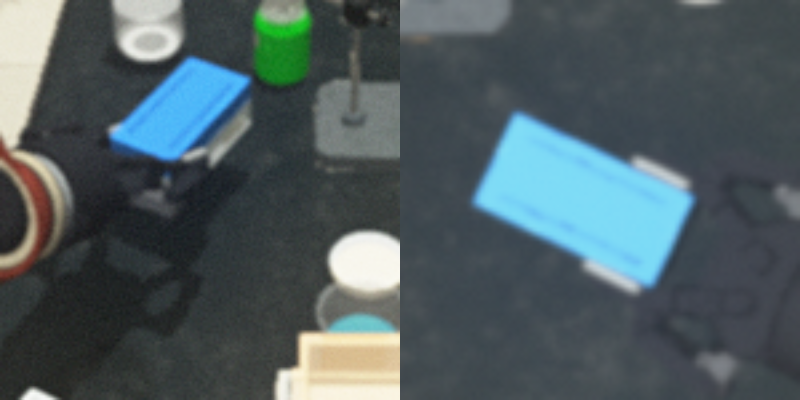

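>>> {"api": "carry_out", "payload": {"moves": [0,-1.4,0,-3,0,0,-2.8,0,-6,0,0,-4.2,0,-9,0,0,-5.5,0,-11.8,0,0,-5.5,0,-11.8,0.06,0,-5.5,0,-11.8,0.16,0,-5.5,0,-11.8,0.28,0,-5.5,0,-11.8,0.4,0,-5.5,0,-11.8,0.52,0,-5.5,0,-11.8,0.64,0,-5.5,0,-11.8,0.76,0,-5.5,0,-11.8,0.88]}}

```text
time: 16.5
tool_pos: [0.429, -0.0307, 0.1989]
tool_rot: [-0.255, 0.8, 0.38, -0.387]
contact_force: [0.1, -1.0, -2.8]
gripper_width: 0.647
```

```bash
python3 st.py
```

```text
t 16.5 p [ 0.429  -0.0307  0.1989] q [-0.851 -0.295  2.277  1.012  1.708  0.353]
tilt 64.75 az 63.0 y [ 0.411 -0.581 -0.702] fkerr mm [0.5 0.7 0.4] roterr 0.0 F [ 0.1 -1.  -2.8] w 0.647
```

>>> {"api": "carry_out", "payload": {"moves": [0,0,0,0,0.12,0,0,0,0,0.24,0,0,0,0,0.36,0,0,0,0,0.48,0,0,0,0,0.6,0,0,0,0,0.72,0,0,0,0,0.84,0,0,0,0,0.96,0,0,0,0,1.08,0,0,0,0,1.2,0,0,0,0,1.32,0,0,0,0,1.44]}}

```text
time: 17.5
tool_pos: [0.429, -0.0307, 0.1989]
tool_rot: [0.719, -0.434, -0.03, 0.542]
contact_force: [0.5, -0.4, -3.4]
gripper_width: 0.647
```

>>> {"api": "carry_out", "payload": {"moves": [0,0,0,0,0.12,0,0,0,0,0.24,0,0,0,0,0.36,0,0,0,0,0.48,0,0,0,0,0.6,0,0,0,0,0.7,0,0,0,0,0.78,0,0,0,0,0.82,0,0,0,0,0.82]}}

```text
time: 18.25
tool_pos: [0.429, -0.0307, 0.1991]
tool_rot: [0.832, -0.113, 0.187, 0.51]
contact_force: [-0.8, -1.2, -3.5]
gripper_width: 0.648
```

```bash
python3 st.py; python3 - <<'E'
from plan import *
from h import *
grab('side','side5'); t=grab('top','top5')
i=cv2.imread('pics/side5.png'); j=cv2.imread('pics/top5.png')
cv2.imwrite('pics/c5.png',np.hstack([cv2.resize(i[180:380,180:380],(400,400)),cv2.resize(j[230:330,290:390],(400,400))]))
E
```

```text
t 18.25 p [ 0.429  -0.0307  0.1991] q [-0.851 -0.296  2.277  1.013  1.708  2.608]
tilt 64.76 az 63.0 y [-0.89   0.455  0.002] fkerr mm [0.5 0.7 0.4] roterr 0.0 F [-0.8 -1.2 -3.5] w 0.648
```

View pics/c5.png

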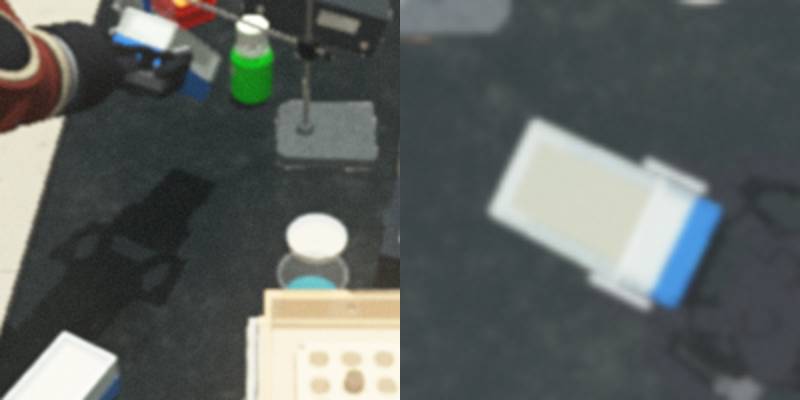

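>>> {"api": "carry_out", "payload": {"moves": [0,1.3,0,-2.8,0,0,2.6,0,-5.5,0,0,3.7,0,-7.9,0,0,4.5,0,-9.6,0,0,5,0,-10.6,0,0,5.15,0,-10.95,0,0,5.15,0,-10.95,0]}}

```text
time: 18.93
tool_pos: [0.4292, -0.0306, 0.0787]
tool_rot: [0.832, -0.113, 0.186, 0.51]
contact_force: [0.1, -0.3, -2.0]
gripper_width: 0.65
```

```bash
python3 st.py; python3 - <<'E'
from plan import *
from h import *
grab('side','side6')
i=cv2.imread('pics/side6.png')
cv2.imwrite('pics/c6.png',cv2.resize(i[180:330,180:380],None,fx=4,fy=4))
s,M=pose(); a=M[:,0]; hv=a*[1,1,0]; hv/=np.linalg.norm(hv)
P=s['tool_pos']-.011*a; print('P',P.round(4))
L,d=.084,.020; al0=np.pi-2*np.arccos(-a[2])
rel=lambda al: np.array([L*np.cos(al)-d*np.sin(al),-L*np.sin(al)-d*np.cos(al)])
print('gap mm',1000*(P[2]+rel(al0)[1]))
for al in np.radians([50.5,45,40,35,30,25,20,15,10,5,2,0]):
    dh=-(rel(al)-rel(al0))[0]; z=-rel(al)[1]
    D=hv*dh+np.array([0,0,z-P[2]]); print(round(np.degrees(al),1),'dh',round(dh*1000,1),'Pz',round(z*1000,1),'tool cm',(M.T@D*100).round(2))
E
```

```text
t 18.93 p [ 0.4292 -0.0306  0.0787] q [-0.851 -0.007  2.288  0.999  1.548  2.354]
tilt 64.84 az 63.0 y [-0.891  0.454  0.001] fkerr mm [0.5 0.7 0.3] roterr 0.0 F [ 0.1 -0.3 -2. ] w 0.65
P [ 0.4251 -0.04    0.0843]
gap mm 6.862245652669865
50.5 dh 0.2 Pz 77.5 tool cm [ 0.31  0.   -0.6 ]
45.0 dh -7.1 Pz 73.5 tool cm [-0.18  0.   -1.28]
40.0 dh -13.3 Pz 69.3 tool cm [-0.57  0.   -1.92]
35.0 dh -19.2 Pz 64.6 tool cm [-0.89  0.   -2.6 ]
30.0 dh -24.6 Pz 59.3 tool cm [-1.16  0.   -3.31]
25.0 dh -29.5 Pz 53.6 tool cm [-1.36  0.   -4.03]
20.0 dh -33.9 Pz 47.5 tool cm [-1.5   0.   -4.77]
15.0 dh -37.8 Pz 41.1 tool cm [-1.58  0.   -5.52]
10.0 dh -41.1 Pz 34.3 tool cm [-1.59  0.01 -6.27]
5.0 dh -43.8 Pz 27.2 tool cm [-1.53  0.01 -7.03]
2.0 dh -45.1 Pz 22.9 tool cm [-1.47  0.01 -7.47]
0.0 dh -45.8 Pz 20.0 tool cm [-1.41  0.01 -7.77]
```

View pics/c6.png

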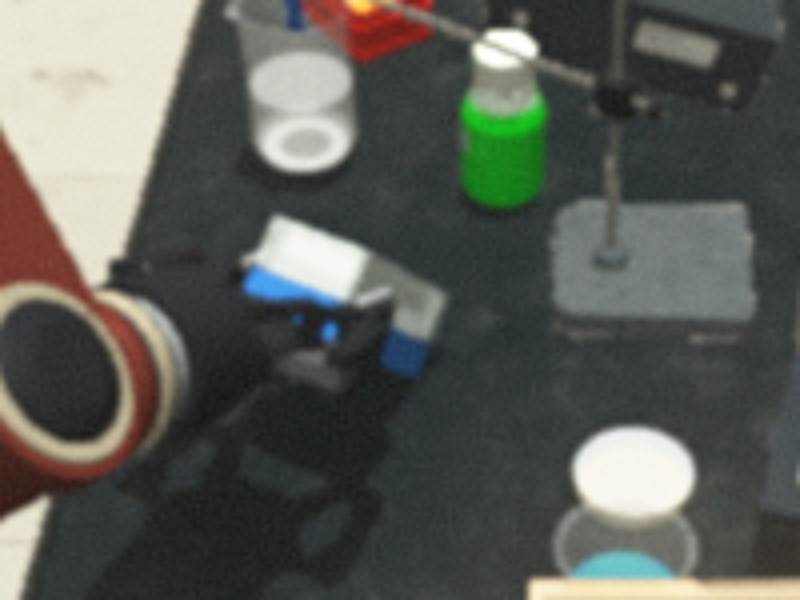

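>>> {"api": "carry_out", "payload": {"moves": [0,0.3,0,-0.6,0,0,0.1,0,-0.9,0,0,-0.2,0,-1.3,0,0,-0.2,0,-1.3,0]}}

```text
time: 19.32
tool_pos: [0.4277, -0.0386, 0.0715]
tool_rot: [0.833, -0.115, 0.183, 0.509]
contact_force: [0.7, 0.2, 5.5]
gripper_width: 0.647
```

```bash
python3 st.py; python3 - <<'E'
from plan import *
from h import *
grab('side','side7')
i=cv2.imread('pics/side7.png')
cv2.imwrite('pics/c7.png',cv2.resize(i[200:300,200:320],None,fx=5,fy=5))
E
```

```text
t 19.32 p [ 0.4277 -0.0386  0.0715] q [-0.868  0.023  2.278  0.993  1.549  2.323]
tilt 65.08 az 62.8 y [-0.891  0.455 -0.005] fkerr mm [0.5 0.7 0.3] roterr 0.0 F [0.7 0.2 5.5] w 0.647
```

View pics/c7.png

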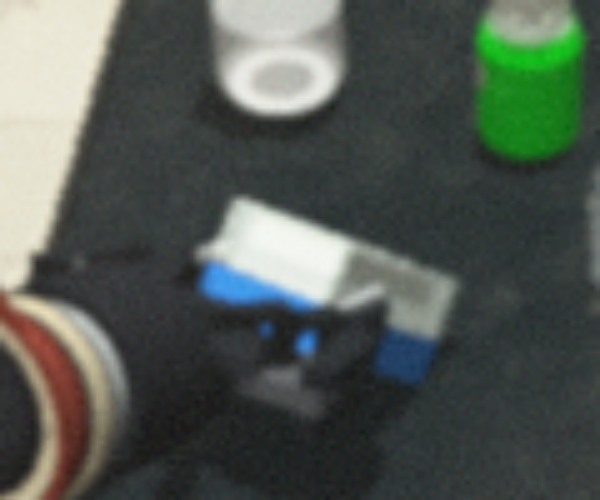

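>>> {"api": "carry_out", "payload": {"moves": [0,-0.2,0,-0.3,0,0,-0.4,0,-0.65,0,0,-0.55,0,-1,0,0,-0.7,0,-1.3,0]}}

```text
time: 19.7
tool_pos: [0.4225, -0.0489, 0.0629]
tool_rot: [0.833, -0.115, 0.182, 0.509]
contact_force: [2.4, 3.2, 4.4]
gripper_width: 0.646
```

```bash
python3 st.py; python3 - <<'E'
from plan import *
from h import *
grab('side','side8')
i=cv2.imread('pics/side8.png')
cv2.imwrite('pics/c8.png',cv2.resize(i[200:300,200:320],None,fx=5,fy=5))
E
```

```text
t 19.7 p [ 0.4225 -0.0489  0.0629] q [-0.895  0.054  2.269  0.976  1.554  2.294]
tilt 65.11 az 62.8 y [-0.891  0.455 -0.006] fkerr mm [0.5 0.7 0.3] roterr 0.0 F [2.4 3.2 4.4] w 0.646
```

View pics/c8.png

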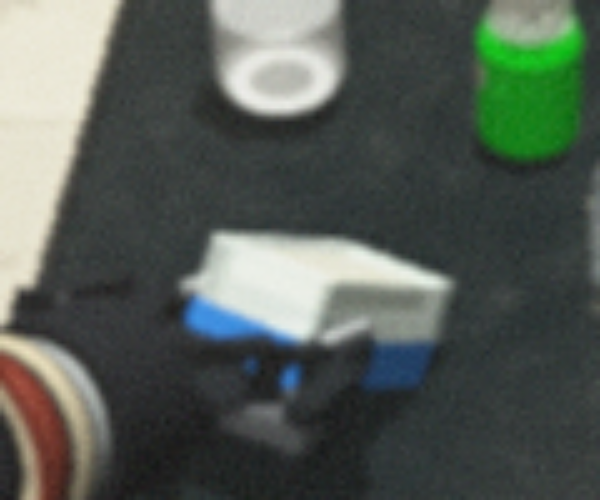

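>>> {"api": "carry_out", "payload": {"moves": [0,-0.15,0,-0.4,0,0,-0.28,0,-0.75,0,0,-0.4,0,-1.2,0,0,-0.5,0,-1.7,0,0,-0.6,0,-2.2,0,0,-0.65,0,-2.55,0,0,-0.7,0,-2.9,0]}}

```text
time: 20.33
tool_pos: [0.4139, -0.0658, 0.0393]
tool_rot: [0.833, -0.115, 0.183, 0.509]
contact_force: [1.5, 1.5, 5.2]
gripper_width: 0.65
```

```bash
python3 st.py; python3 - <<'E'
from plan import *
from h import *
grab('side','side9')
i=cv2.imread('pics/side9.png')
cv2.imwrite('pics/c9.png',cv2.resize(i[200:300,200:320],None,fx=5,fy=5))
E
```

```text
t 20.33 p [ 0.4139 -0.0658  0.0393] q [-0.937  0.131  2.248  0.947  1.545  2.232]
tilt 65.06 az 62.8 y [-0.891  0.455 -0.005] fkerr mm [0.5 0.7 0.3] roterr 0.0 F [1.5 1.5 5.2] w 0.65
```

View pics/c9.png

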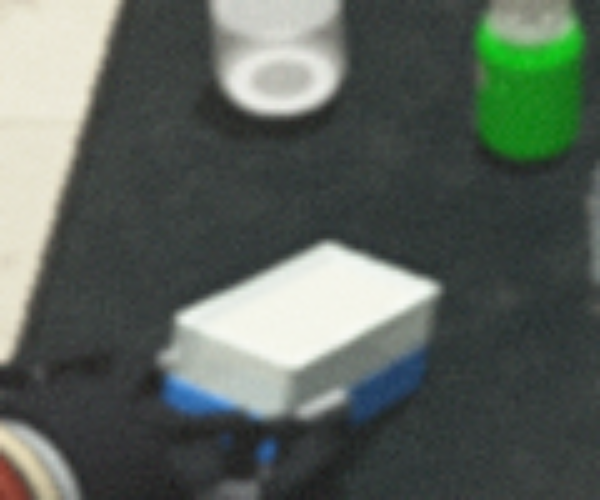

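>>> {"api": "carry_out", "payload": {"moves": [0,0,0,-0.4,0,0,0,0,-0.8,0,0,0.02,0,-1.2,0,0,0.05,0,-1.5,0,0,0.1,0,-1.8,0,0,0.13,0,-2,0,0,0.13,0,-2,0]}}

```text
time: 20.97
tool_pos: [0.4106, -0.0729, 0.0203]
tool_rot: [0.833, -0.115, 0.184, 0.509]
contact_force: [-1.6, -2.6, 4.4]
gripper_width: 0.65
```

```bash
python3 st.py; python3 - <<'E'
from plan import *
from h import *
grab('side','side10'); grab('top','top10')
i=cv2.imread('pics/side10.png'); j=cv2.imread('pics/top10.png')
cv2.imwrite('pics/c10.png',np.hstack([cv2.resize(i[205:305,200:300],(400,400)),cv2.resize(j[230:330,290:390],(400,400))]))
s,M=pose(); print('P',(s['tool_pos']-.011*M[:,0]).round(4))
E
```

```text
t 20.97 p [ 0.4106 -0.0729  0.0203] q [-0.953  0.189  2.232  0.936  1.528  2.191]
tilt 64.97 az 62.8 y [-0.89   0.455 -0.005] fkerr mm [0.5 0.7 0.3] roterr 0.0 F [-1.6 -2.6  4.4] w 0.65
P [ 0.406  -0.0817  0.025 ]
```

View pics/c10.png

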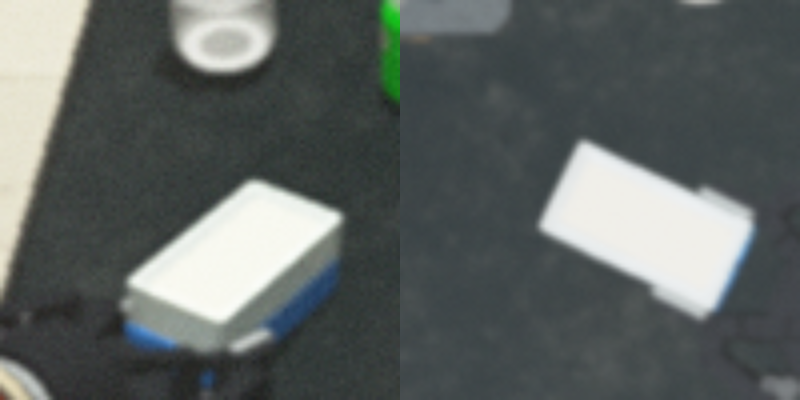

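>>> {"api": "carry_out", "payload": {"moves": [0,0.08,0,-0.18,0,0,0.15,0,-0.35,0,0,0.15,0,-0.35,0]}}

```text
time: 21.32
tool_pos: [0.4107, -0.0732, 0.0166]
tool_rot: [0.833, -0.116, 0.184, 0.509]
contact_force: [-1.7, -1.7, 4.6]
gripper_width: 0.65
```

```bash
python3 st.py
```

```text
t 21.32 p [ 0.4107 -0.0732  0.0166] q [-0.954  0.2    2.23   0.936  1.522  2.184]
tilt 64.94 az 62.8 y [-0.89   0.455 -0.006] fkerr mm [0.5 0.7 0.3] roterr 0.0 F [-1.7 -1.7  4.6] w 0.65
```

>>> {"api": "carry_out", "payload": {"moves": [0,0.05,0,-0.12,0,0,0.05,0,-0.12,0]}}

```text
time: 21.48
tool_pos: [0.4107, -0.0733, 0.0155]
tool_rot: [0.833, -0.116, 0.183, 0.509]
contact_force: [-2.2, -3.2, 6.8]
gripper_width: 0.646
```

```bash
python3 st.py
```

```text
t 21.48 p [ 0.4107 -0.0733  0.0155] q [-0.954  0.204  2.229  0.936  1.521  2.182]
tilt 64.96 az 62.8 y [-0.89   0.455 -0.006] fkerr mm [0.5 0.7 0.3] roterr 0.0 F [-2.2 -3.2  6.8] w 0.646
```

>>> {"api": "carry_out", "payload": {"moves": [1,0,0,0,0,1,0,0,0,0,1,0,0,0,0,1,0,0,0,0,1,0,0,0.3,0,1,0.3,0,0.7,0,1,0.6,0,1.05,0,1,0.6,0,1.05,0]}}

```text
time: 22.15
tool_pos: [0.4136, -0.062, 0.0202]
tool_rot: [0.832, -0.115, 0.186, 0.51]
contact_force: [-0.2, 0.2, -0.2]
gripper_width: 1.0
```

```bash
python3 st.py; python3 - <<'E'
from plan import *
from h import *
i=grab('side','side11')[:,:,::-1]; j=grab('top','top11')[:,:,::-1].copy()
cv2.imwrite('pics/c11.png',np.hstack([cv2.resize(i[205:305,200:300],(400,400)),cv2.resize(j[230:330,290:390],(400,400))]))
hsv=cv2.cvtColor(j,cv2.COLOR_BGR2HSV); wh=(hsv[...,1]<50)&(hsv[...,2]>150); wh=cv2.morphologyEx(wh.astype(np.uint8),cv2.MORPH_OPEN,np.ones((9,9)))>0
r=rect('top',wh,.046,(310,240,390,330)); print('dish',[round(float(v),1) for v in r[:6]])
s,M=pose(); print('P',(s['tool_pos']-.011*M[:,0]).round(4))
E
```

```text
t 22.15 p [ 0.4136 -0.062   0.0202] q [-0.93   0.179  2.244  0.949  1.515  2.203]
tilt 64.81 az 63.0 y [-0.891  0.454 -0.001] fkerr mm [0.5 0.7 0.3] roterr 0.0 F [-0.2  0.2 -0.2] w 1.0
dish [421.2, -55.5, 112.4, 58.3, 62.3, 1098.0]
P [ 0.4089 -0.0712  0.0247]
```

View pics/c11.png

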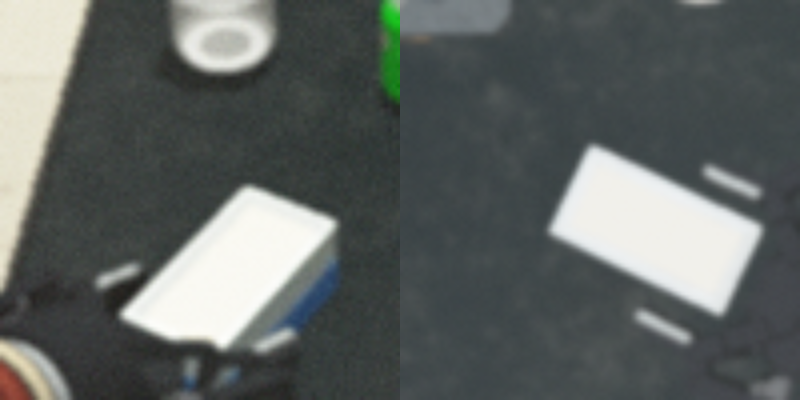

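>>> {"api": "carry_out", "payload": {"moves": [0,0,0,0,0,0,0,0,0,0,0,0,0,0,0,0,0,0,0,0,0,0,0,0,0,0,0,0,0,0]}}

```text
time: 22.75
tool_pos: [0.4137, -0.063, 0.0201]
tool_rot: [0.832, -0.114, 0.186, 0.509]
contact_force: [1.8, -0.3, 1.0]
gripper_width: 0.644
```

```bash
python3 st.py; cat > meas.py <<'E'
from plan import *
from h import *
import sys
def white(n,roi,z):
    j=imaging.grab_frame(n)[:,:,::-1].copy(); hsv=cv2.cvtColor(j,cv2.COLOR_BGR2HSV)
    wh=((hsv[...,1]<50)&(hsv[...,2]>150)).astype(np.uint8)
    wh=cv2.morphologyEx(wh,cv2.MORPH_OPEN,np.ones((9,9)))>0
    r=rect(n,wh,z,roi); return j,r
E
python3 - <<'E'
from meas import *
j,r=white('top',(310,240,395,335),.046); print('dish',[round(float(v),1) for v in r[:6]])
j,r=white('top',(425,270,500,340),.046); print('stack',[round(float(v),1) for v in r[:6]])
E
```

```text
t 22.75 p [ 0.4137 -0.063   0.0201] q [-0.932  0.18   2.242  0.949  1.515  2.202]
tilt 64.81 az 62.9 y [-0.891  0.455 -0.001] fkerr mm [0.5 0.7 0.3] roterr 0.0 F [ 1.8 -0.3  1. ] w 0.644
dish [419.8, -53.6, 112.3, 68.7, 62.3, 1165.0]
stack [380.6, -295.1, 88.7, 50.9, 88.7, 588.0]
```

```bash
python3 - <<'E'
from plan import *
from h import *
s,M=pose(); q=s['joint_pos']; X=s['tool_pos']
for d in ([0,0,.09],[-.0553,-.252,.09],[-.0553,-.252,.06]):
    wp=s['tool_pos']+d; o=track(q,M,X,wp); print(d,o[-1].round(2),'tool cm',(M.T@np.array(d)*100).round(2)); q=o[-1]; X=wp
E
```

```text
[0, 0, 0.09] [-0.93 -0.07  2.27  0.95  1.64  2.38] tool cm [-3.83 -0.01  8.14]
[-0.0553, -0.252, 0.09] [-1.27  0.31  1.85  0.73  1.87  2.23] tool cm [-26.41  -6.55  -2.49]
[-0.0553, -0.252, 0.06] [-1.27  0.36  1.85  0.72  1.84  2.19] tool cm [-25.13  -6.55  -5.21]
```

>>> {"api": "carry_out", "payload": {"moves": [0,-0.4,0,0.8,0,0,-0.8,0,1.7,0,0,-1.5,0,3.2,0,0,-2.3,0,4.8,0,0,-3,0,6.5,0,0,-3.8,0,8.1,0,0,-5.5,-0.5,7.3,0,0,-8,-1.2,6.2,0,0,-10.5,-1.9,5,0,0,-13,-2.7,3.8,0,0,-15.5,-3.4,2.6,0,0,-18,-4.1,1.5,0]}}

```text
time: 23.85
tool_pos: [0.3778, -0.2215, 0.1089]
tool_rot: [0.832, -0.114, 0.187, 0.51]
contact_force: [0.8, 0.1, -2.7]
gripper_width: 0.647
```

```bash
python3 st.py; python3 - <<'E'
from meas import *
s,M=pose(); T=np.array([.4137-.0553,-.063-.252,.0201+.09]); print('to hover',(M.T@(T-s['tool_pos'])*100).round(2))
E
```

```text
t 23.85 p [ 0.3778 -0.2215  0.1089] q [-1.171  0.165  2.03   0.789  1.797  2.263]
tilt 64.74 az 63.0 y [-0.891  0.454  0.001] fkerr mm [0.5 0.7 0.4] roterr 0.0 F [ 0.8  0.1 -2.7] w 0.647
to hover [-8.38 -2.52 -3.82]
```

>>> {"api": "carry_out", "payload": {"moves": [0,-2.4,-0.7,-1.1,0,0,-4.8,-1.4,-2.2,0,0,-6.8,-2,-3.1,0,0,-8,-2.4,-3.6,0,0,-8.4,-2.5,-3.8,0,0,-8,-2.5,-4.7,0,0,-7.5,-2.5,-5.7,0,0,-7.15,-2.5,-6.45,0,0,-7.15,-2.5,-6.45,0,0,-7.15,-2.5,-6.45,0]}}

```text
time: 24.68
tool_pos: [0.3591, -0.3124, 0.0812]
tool_rot: [0.832, -0.113, 0.185, 0.51]
contact_force: [0.3, -0.3, -2.2]
gripper_width: 0.651
```

```bash
python3 st.py; python3 - <<'E'
from meas import *
s,M=pose(); T=np.array([.4137-.0553,-.063-.252,.0201+.061]); print('to hover',(M.T@(T-s['tool_pos'])*100).round(2))
i=grab('side','side12')[:,:,::-1]; j=grab('top','top12')[:,:,::-1]
cv2.imwrite('pics/c12.png',np.hstack([cv2.resize(i[320:440,140:260],(400,400)),cv2.resize(j[260:350,415:505],(400,400))]))
E
```

```text
t 24.68 p [ 0.3591 -0.3124  0.0812] q [-1.262  0.359  1.852  0.721  1.838  2.196]
tilt 64.94 az 63.1 y [-0.891  0.454  0.001] fkerr mm [0.5 0.7 0.4] roterr 0.0 F [ 0.3 -0.3 -2.2] w 0.651
to hover [-0.23 -0.06 -0.12]
```

View pics/c12.png

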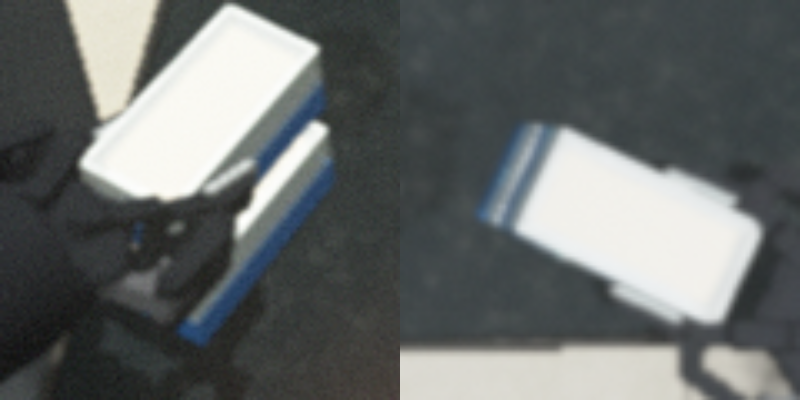

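```bash
python3 - <<'E'
from meas import *
def run(fn,n,z,roi,k,thr=150):
    j=cv2.imread(fn); hsv=cv2.cvtColor(j,cv2.COLOR_BGR2HSV)
    wh=((hsv[...,1]<50)&(hsv[...,2]>thr)).astype(np.uint8)
    m=np.zeros_like(wh); u0,v0,u1,v1=roi; m[v0:v1,u0:u1]=wh[v0:v1,u0:u1]
    m=cv2.morphologyEx(m,cv2.MORPH_OPEN,cv2.getStructuringElement(cv2.MORPH_ELLIPSE,(k,k)))>0
    r=rect(n,m,z,roi); print(fn,n,[round(float(v),1) for v in r[:6]])
h=np.array([np.cos(np.radians(62.6)),np.sin(np.radians(62.6))])
run('pics/top0.png','top',.046,(425,270,500,340),21)
run('pics/side0.png','side',.046,(160,330,250,430),21,190)
run('pics/top12.png','top',.1071,(425,270,505,340),21)
run('pics/side12.png','side',.1071,(150,310,250,395),21,190)
run('pics/side12.png','side',.1071,(150,310,250,395),27,190)
run('pics/top12.png','top',.1071,(425,270,505,340),23)
s,M=pose(); print('P',(s['tool_pos']-.011*M[:,0]).round(4))
E
```

```text
pics/top0.png top [364.5, -305.7, 112.5, 58.3, 62.2, 1057.5]
pics/side0.png side [363.6, -307.5, 110.1, 57.2, 63.0, 1795.0]
pics/top12.png top [365.4, -303.7, 111.9, 69.3, 62.1, 1289.0]
pics/side12.png side [364.2, -304.3, 110.7, 57.8, 62.4, 1886.5]
pics/side12.png side [364.3, -304.2, 110.4, 57.7, 62.4, 1816.5]
pics/top12.png top [365.7, -303.8, 111.5, 69.4, 61.0, 1265.5]
P [ 0.3548 -0.3225  0.0869]
```

>>> {"api": "carry_out", "payload": {"moves": [0,-0.23,-0.06,-0.12,0,0,-0.23,-0.06,-0.12,0,0,0,-0.06,-0.6,0,0,0.25,-0.06,-1.1,0,0,0.3,-0.06,-1.25,0,0,0.3,-0.06,-1.25,0]}}

```text
time: 25.28
tool_pos: [0.3584, -0.3163, 0.0689]
tool_rot: [0.832, -0.114, 0.186, 0.51]
contact_force: [-0.2, -0.4, -2.6]
gripper_width: 0.651
```

```bash
python3 st.py; python3 - <<'E'
from meas import *
s,M=pose(); T=np.array([.4137-.0553,-.063-.252,.0201+.046]); print('to contact',(M.T@(T-s['tool_pos'])*100).round(2), (T-s['tool_pos']).round(4))
E
```

```text
t 25.28 p [ 0.3584 -0.3163  0.0689] q [-1.265  0.386  1.843  0.715  1.824  2.182]
tilt 64.86 az 63.0 y [-0.891  0.454  0.   ] fkerr mm [0.5 0.7 0.4] roterr 0.0 F [-0.2 -0.4 -2.6] w 0.651
to contact [ 0.22  0.06 -0.21] [ 0.      0.0013 -0.0028]
```

```bash
python3 - <<'E'
from meas import *
i=grab('side','side13')[:,:,::-1]; j=grab('top','top13')[:,:,::-1]
cv2.imwrite('pics/c13.png',np.hstack([cv2.resize(i[320:440,140:260],(400,400)),cv2.resize(j[260:350,415:505],(400,400))]))
def run(fn,n,z,roi,k,thr=150):
    j=cv2.imread(fn); hsv=cv2.cvtColor(j,cv2.COLOR_BGR2HSV)
    wh=((hsv[...,1]<50)&(hsv[...,2]>thr)).astype(np.uint8)
    m=np.zeros_like(wh); u0,v0,u1,v1=roi; m[v0:v1,u0:u1]=wh[v0:v1,u0:u1]
    m=cv2.morphologyEx(m,cv2.MORPH_OPEN,cv2.getStructuringElement(cv2.MORPH_ELLIPSE,(k,k)))>0
    r=rect(n,m,z,roi); print(fn,n,[round(float(v),1) for v in r[:6]])
run('pics/top13.png','top',.095,(425,270,505,340),21)
run('pics/side13.png','side',.095,(150,310,250,400),25,190)
E
```

```text
pics/top13.png top [364.6, -306.6, 112.0, 70.0, 62.1, 1253.0]
pics/side13.png side [363.7, -308.1, 110.2, 57.6, 62.2, 1813.5]
```

View pics/c13.png

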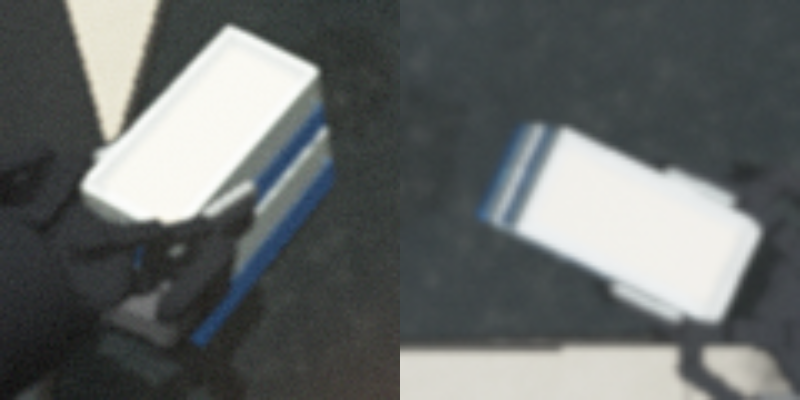

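>>> {"api": "carry_out", "payload": {"moves": [0,0.08,0,-0.09,0,0,0.13,0,-0.17,0,0,0.16,0,-0.22,0,0,0.16,0,-0.22,0]}}

```text
time: 25.72
tool_pos: [0.3588, -0.3163, 0.0669]
tool_rot: [0.832, -0.114, 0.186, 0.51]
contact_force: [0.2, -0.4, -2.5]
gripper_width: 0.651
```

```bash
python3 st.py
```

```text
t 25.72 p [ 0.3588 -0.3163  0.0669] q [-1.264  0.39   1.842  0.715  1.821  2.179]
tilt 64.8 az 63.0 y [-0.891  0.454 -0.001] fkerr mm [0.5 0.7 0.4] roterr 0.0 F [ 0.2 -0.4 -2.5] w 0.651
```

>>> {"api": "carry_out", "payload": {"moves": [0,0.04,0,-0.07,0,0,0.07,0,-0.13,0,0,0.07,0,-0.13,0]}}

```text
time: 25.97
tool_pos: [0.3589, -0.3163, 0.0661]
tool_rot: [0.832, -0.114, 0.185, 0.51]
contact_force: [-0.4, 0.3, 0.0]
gripper_width: 0.649
```

```bash
python3 st.py
```

```text
t 25.97 p [ 0.3589 -0.3163  0.0661] q [-1.264  0.392  1.841  0.715  1.82   2.177]
tilt 64.86 az 63.0 y [-0.891  0.454 -0.001] fkerr mm [0.5 0.7 0.4] roterr 0.0 F [-0.4  0.3  0. ] w 0.649
```

>>> {"api": "carry_out", "payload": {"moves": [0,0.02,0,-0.04,0,0,0.02,0,-0.04,0,0.7,0.02,0,-0.04,0,0.75,0.02,0,-0.04,0,0.8,0.02,0,-0.04,0,1,0.02,0,-0.04,0,1,0.02,0,-0.04,0,1,0.02,0,-0.04,0,1,0.02,0,-0.04,0]}}

```text
time: 26.72
tool_pos: [0.3589, -0.3162, 0.065]
tool_rot: [0.832, -0.114, 0.186, 0.51]
contact_force: [-0.5, 0.2, -0.2]
gripper_width: 0.997
```

```bash
python3 st.py; python3 - <<'E'
from meas import *
i=grab('side','side14')[:,:,::-1]; j=grab('top','top14')[:,:,::-1]
cv2.imwrite('pics/c14.png',np.hstack([cv2.resize(i[320:440,140:260],(400,400)),cv2.resize(j[260:350,415:505],(400,400))]))
E
```

```text
t 26.72 p [ 0.3589 -0.3162  0.065 ] q [-1.264  0.393  1.842  0.715  1.818  2.177]
tilt 64.8 az 62.9 y [-0.891  0.454 -0.001] fkerr mm [0.5 0.7 0.4] roterr 0.0 F [-0.5  0.2 -0.2] w 0.997
```

View pics/c14.png

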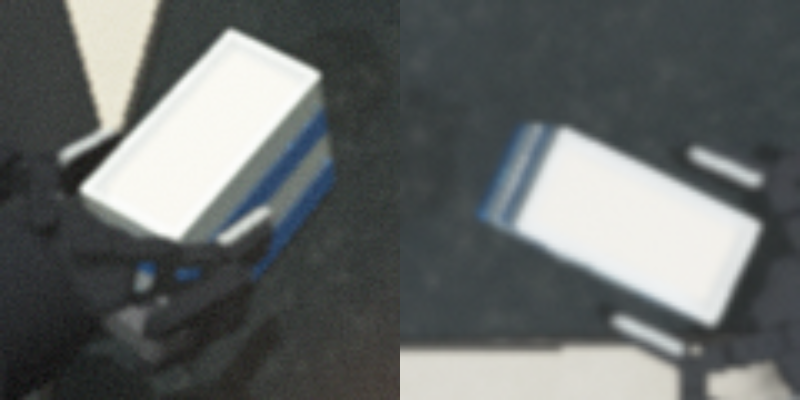

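>>> {"api": "carry_out", "payload": {"moves": [1,-0.6,0,0,0,1,-1.8,0,0,0,1,-3.5,0,0,0,1,-5.5,0,0,0,1,-7.5,0,0,0,1,-9.5,0,0,0,1,-11.5,0,1.5,0,1,-13,0,4,0,1,-14,0,7,0,1,-14,0,10,0,1,-14,0,13,0,1,-14,0,13,0]}}

```text
time: 27.82
tool_pos: [0.3267, -0.3818, 0.2489]
tool_rot: [0.832, -0.12, 0.187, 0.509]
contact_force: [0.9, -1.4, -0.0]
gripper_width: 0.999
```

```bash
python3 st.py; python3 - <<'E'
from meas import *
i=grab('side','side15')[:,:,::-1]; j=grab('top','top15')[:,:,::-1]
cv2.imwrite('pics/c15.png',np.hstack([cv2.resize(i[320:440,140:260],(400,400)),cv2.resize(j[260:350,415:505],(400,400))]))
def run(fn,n,z,roi,k,thr=150):
    j=cv2.imread(fn); hsv=cv2.cvtColor(j,cv2.COLOR_BGR2HSV)
    wh=((hsv[...,1]<50)&(hsv[...,2]>thr)).astype(np.uint8)
    m=np.zeros_like(wh); u0,v0,u1,v1=roi; m[v0:v1,u0:u1]=wh[v0:v1,u0:u1]
    m=cv2.morphologyEx(m,cv2.MORPH_OPEN,cv2.getStructuringElement(cv2.MORPH_ELLIPSE,(k,k)))>0
    r=rect(n,m,z,roi); print(fn,n,[round(float(v),1) for v in r[:6]])
run('pics/top15.png','top',.092,(425,260,505,333),15)
run('pics/side15.png','side',.092,(150,310,250,400),21,190)
E
```

```text
t 27.82 p [ 0.3267 -0.3818  0.2489] q [-1.344  0.205  1.697  0.744  2.106  2.35 ]
tilt 64.4 az 62.8 y [-0.891  0.454 -0.009] fkerr mm [0.5 0.6 0.4] roterr 0.0 F [ 0.9 -1.4 -0. ] w 0.999
pics/top15.png top [363.6, -306.5, 113.1, 60.2, 62.1, 1230.5]
pics/side15.png side [364.1, -308.4, 110.8, 57.2, 62.7, 1885.0]
```

View pics/c15.png

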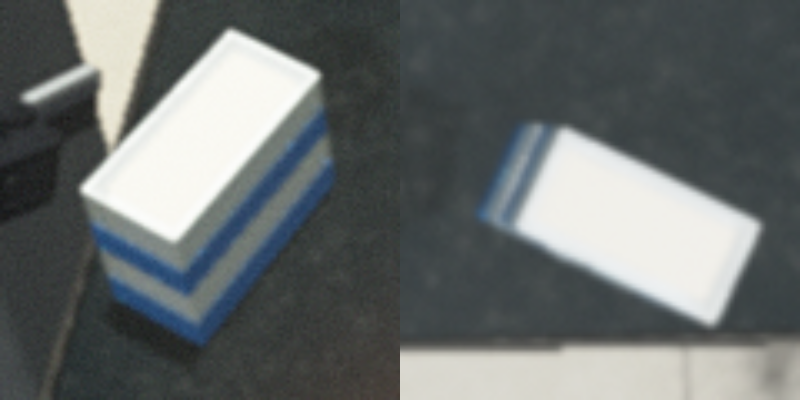

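View pics/side15.png

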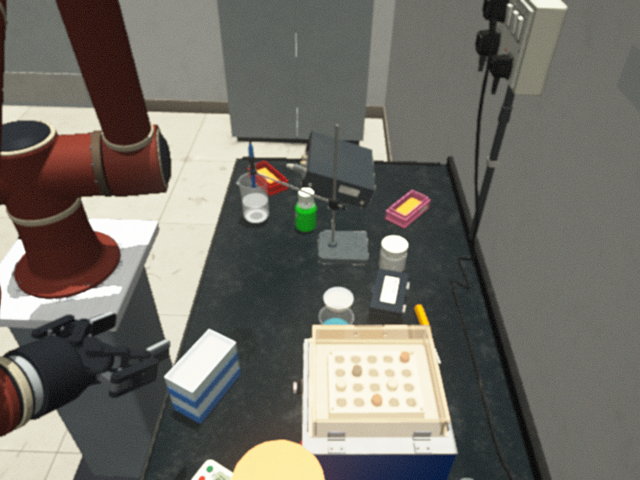

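View pics/top15.png

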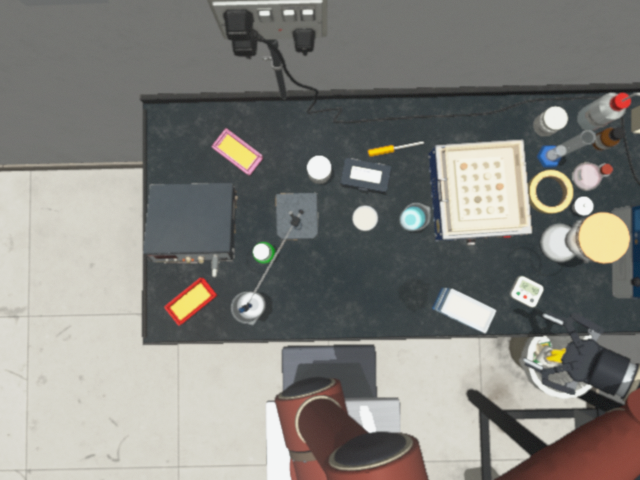

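The crop (side ~(205,375), top (461,309)) shows four even layers: white, blue, white, blue. The edges are flush, and the upper dish sits within about 1 mm and 0.5° of the lower one. The gripper is clear and the other things on the bench haven't moved.

```bash
python3 -c "
from plant import workorder,status
print(workorder.job_done(), status.state()['time'])"
```

```text
the job is handed in; nothing more can be done
the job is handed in; nothing more can be done
```

The dish is upside down, lid underneath, and stands squarely on the lower dish. I handed the job in at about 28 s of the 61 s allowed.

- **Tilting the tool:** the moves only allow turns about the tool's own axis, so I tilted the tool to about 65° by pushing against reach limits in free air.
- **Turning the dish:** I gripped lid and base together over the seam, lifted, and gave a half turn, which took the dish to about 130°. I then rocked it flat onto its lid against the bench, still gripped. The vertical force stayed under 7 N.
- **Stacking:** I let go on the bench, took a second grip, and set the dish on the stack, opening the fingers only once the stack carried its weight.

**Last checks:**
- **Alignment:** the stack's centre is from the first pictures.

| Camera | Lower dish centre (mm) | Upper dish centre (mm) | Long-side angle, lower / upper |
|---|---|---|---|
| Top | (364.5, -305.7) | (363.6, -306.5) | 62.2° / 62.1° |
| Side | (363.6, -307.5) | (364.1, -308.4) | 63.0° / 62.7° |

- **Lid and surroundings:** the lid was on in every picture I took. In the last pictures the lower dish and the other things look unmoved by eye, and the gripper touches nothing.
- **Weak points:** the two cameras differ by about 2 mm, which is their stated accuracy. While the dish was gripped, the top camera's width read 69–70 mm because the finger pads merged with the dish, so I did not use those widths. Joint 3 read 0.055 against its listed minimum of 0.06 while I tilted the tool. I took that as rounding of the limit and could not confirm it.

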